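# Raise the brazing hearth's brick wall and set out its work cradle

## Task

First turn the brazing hearth's turntable by its post until the post stands opposite the fixed white pointer. Then raise the cemented wall on it with all the loose firebricks in running bond, each brick bridging the joint between two bricks below and in line with the wall's faces, completing the second course before any brick goes into the third. Finally lift the work cradle up and off its hook, stand it upright in the marked rectangle in front of the wall, square to the wall, and leave the turntable at the pointer.

Things in the scene. Friction and masses are not known exactly. Their poses are not given: they have to be found in the camera images.
- brick_1_center (a point): centre of a loose firebrick, a buff block 58 mm long with a 36 x 36 mm square section and slightly rounded edges, 0.13 to 0.21 kg, lying on the bench at the start; its x axis is the long axis. All bricks are alike, and any of its four long faces may be up. Three to five are present. The drill press's base, 75 mm high, stands behind them
- brick_2_center (a point): centre of a loose firebrick, a buff block 58 mm long with a 36 x 36 mm square section and slightly rounded edges, 0.13 to 0.21 kg, lying on the bench at the start; its x axis is the long axis. All bricks are alike, and any of its four long faces may be up. Three to five are present. The drill press's base, 75 mm high, stands behind them
- brick_3_center (a point): centre of a loose firebrick, a buff block 58 mm long with a 36 x 36 mm square section and slightly rounded edges, 0.13 to 0.21 kg, lying on the bench at the start; its x axis is the long axis. All bricks are alike, and any of its four long faces may be up. Three to five are present. The drill press's base, 75 mm high, stands behind them
- brick_4_center (a point): centre of a loose firebrick, a buff block 58 mm long with a 36 x 36 mm square section and slightly rounded edges, 0.13 to 0.21 kg, lying on the bench at the start; its x axis is the long axis. All bricks are alike, and any of its four long faces may be up. Three to five are present. The drill press's base, 75 mm high, stands behind them
- brick_5_center (a point): centre of a loose firebrick, a buff block 58 mm long with a 36 x 36 mm square section and slightly rounded edges, 0.13 to 0.21 kg, lying on the bench at the start; its x axis is the long axis. All bricks are alike, and any of its four long faces may be up. Three to five are present. The drill press's base, 75 mm high, stands behind them
- turntable (a joint): angle of the hearth's turntable about its upright axis: 0 with the turning post exactly opposite the pointer, positive anticlockwise seen from above; starts between 0.55 and 1.15, stops at -2 and 2. Turns freely but with friction (about 0.4 N m, so 3 to 4 N at the post), no spring, and stays where it is left
- hub (a point): centre of the turntable's top face: a round steel plate 296 mm in diameter, top 32 mm above the bench, with a raised rim 12 mm high and 4 mm thick round its edge, on a fixed round base. Axes turn with the plate: z up; the post lies 128 mm from here along -x, the wall's centre line 20 mm along +x
- post (a point): centre of the top of the turning post: a plain upright round steel pin of 14 mm diameter that stands 52 mm above the plate just inside its rim; push it, or pinch it and lead it round
- pointer (a point): top of the fixed pointer, a small white upright tab (12 mm wide, its top 43 mm above the bench) on an arm of the hearth's base, just outside the rim, 166 mm from the turntable's axis, with which the post must be lined up. x axis: from the pointer to the turntable's axis
- wall (a point): middle of the top face of the first course, cemented to the turntable: 4 bricks of the same size in a row 250 mm long, 36 mm high and thick, centres 64 mm apart, joints 6 mm. y along the wall, x across it (away from the post), z up. Joints at y = -64, 0, 64 mm, so second-course centres belong at y = -64, 0, 64, z = 18 mm; third-course at y = -32, 32, z = 54 mm; all at x = 0
- spot (a point): centre, on the plate's top face, of the white-lined rectangle (62 x 92 mm, long side along the wall) in front of the wall, 90 mm from the wall's middle line; axes as the wall's
- hook (a point): middle of the two steel prongs (44 mm apart, 7 mm thick) of the fixed hook stand, where the cradle's bail bar rests, 120 mm above the bench. x axis: from the prong tips to the stand's back plate (40 mm behind, top 128 mm high). The tips, 14 mm in front, turn up 14 mm. To free the cradle lift it 20 to 40 mm, then move it at least 45 mm along -x before lifting on
- cradle_foot (a point): centre of the underside of the work cradle (0.24 to 0.39 kg): steel foot plate 50 (x) x 80 (y) x 6 mm, a bail over it (two 8 mm uprights, an 8 mm cross bar along y, 90 mm above the underside) and a wooden grip on top. z is up when it stands. At the start it hangs by its bar from the hook, its axes about those of the hook
- cradle_grip (a point): centre of the cradle's wooden grip: a block 14 mm thick (x), 36 mm wide (y) and 36 mm tall that stands on the middle of the bail bar, centre 112 mm above the underside; axes as the cradle's
Things that resemble listed ones, but are neither listed nor needed, are in the scene too. Leave any purple look-alike of the part that bears brick_2_center alone.

How it is judged:
On the way, in this order (a step that is already met when the one before it is completed fails the run):
1. the turntable's post stands opposite the pointer (within 0.07 rad) (value of joint turntable between -0.07 and 0.07 rad), for 0.2 s.
2. all loose bricks lie in running bond on the wall, the second course complete (((x of brick_1_center in the frame of wall between -0.01 and 0.01 m and y of brick_1_center in the frame of wall between -0.074 and -0.054 m and z of brick_1_center in the frame of wall between 0.01 and 0.026 m) or (x of brick_1_center in the frame of wall between -0.01 and 0.01 m and y of brick_1_center in the frame of wall between -0.01 and 0.01 m and z of brick_1_center in the frame of wall between 0.01 and 0.026 m) or (x of brick_1_center in the frame of wall between -0.01 and 0.01 m and y of brick_1_center in the frame of wall between 0.054 and 0.074 m and z of brick_1_center in the frame of wall between 0.01 and 0.026 m) or (x of brick_1_center in the frame of wall between -0.01 and 0.01 m and y of brick_1_center in the frame of wall between -0.042 and -0.022 m and z of brick_1_center in the frame of wall between 0.046 and 0.062 m) or (x of brick_1_center in the frame of wall between -0.01 and 0.01 m and y of brick_1_center in the frame of wall between 0.022 and 0.042 m and z of brick_1_center in the frame of wall between 0.046 and 0.062 m)) and ((x of brick_2_center in the frame of wall between -0.01 and 0.01 m and y of brick_2_center in the frame of wall between -0.074 and -0.054 m and z of brick_2_center in the frame of wall between 0.01 and 0.026 m) or (x of brick_2_center in the frame of wall between -0.01 and 0.01 m and y of brick_2_center in the frame of wall between -0.01 and 0.01 m and z of brick_2_center in the frame of wall between 0.01 and 0.026 m) or (x of brick_2_center in the frame of wall between -0.01 and 0.01 m and y of brick_2_center in the frame of wall between 0.054 and 0.074 m and z of brick_2_center in the frame of wall between 0.01 and 0.026 m) or (x of brick_2_center in the frame of wall between -0.01 and 0.01 m and y of brick_2_center in the frame of wall between -0.042 and -0.022 m and z of brick_2_center in the frame of wall between 0.046 and 0.062 m) or (x of brick_2_center in the frame of wall between -0.01 and 0.01 m and y of brick_2_center in the frame of wall between 0.022 and 0.042 m and z of brick_2_center in the frame of wall between 0.046 and 0.062 m)) and ((x of brick_3_center in the frame of wall between -0.01 and 0.01 m and y of brick_3_center in the frame of wall between -0.074 and -0.054 m and z of brick_3_center in the frame of wall between 0.01 and 0.026 m) or (x of brick_3_center in the frame of wall between -0.01 and 0.01 m and y of brick_3_center in the frame of wall between -0.01 and 0.01 m and z of brick_3_center in the frame of wall between 0.01 and 0.026 m) or (x of brick_3_center in the frame of wall between -0.01 and 0.01 m and y of brick_3_center in the frame of wall between 0.054 and 0.074 m and z of brick_3_center in the frame of wall between 0.01 and 0.026 m) or (x of brick_3_center in the frame of wall between -0.01 and 0.01 m and y of brick_3_center in the frame of wall between -0.042 and -0.022 m and z of brick_3_center in the frame of wall between 0.046 and 0.062 m) or (x of brick_3_center in the frame of wall between -0.01 and 0.01 m and y of brick_3_center in the frame of wall between 0.022 and 0.042 m and z of brick_3_center in the frame of wall between 0.046 and 0.062 m)) and ((x of brick_4_center in the frame of wall between -0.01 and 0.01 m and y of brick_4_center in the frame of wall between -0.074 and -0.054 m and z of brick_4_center in the frame of wall between 0.01 and 0.026 m) or (x of brick_4_center in the frame of wall between -0.01 and 0.01 m and y of brick_4_center in the frame of wall between -0.01 and 0.01 m and z of brick_4_center in the frame of wall between 0.01 and 0.026 m) or (x of brick_4_center in the frame of wall between -0.01 and 0.01 m and y of brick_4_center in the frame of wall between 0.054 and 0.074 m and z of brick_4_center in the frame of wall between 0.01 and 0.026 m) or (x of brick_4_center in the frame of wall between -0.01 and 0.01 m and y of brick_4_center in the frame of wall between -0.042 and -0.022 m and z of brick_4_center in the frame of wall between 0.046 and 0.062 m) or (x of brick_4_center in the frame of wall between -0.01 and 0.01 m and y of brick_4_center in the frame of wall between 0.022 and 0.042 m and z of brick_4_center in the frame of wall between 0.046 and 0.062 m)) and ((x of brick_5_center in the frame of wall between -0.01 and 0.01 m and y of brick_5_center in the frame of wall between -0.074 and -0.054 m and z of brick_5_center in the frame of wall between 0.01 and 0.026 m) or (x of brick_5_center in the frame of wall between -0.01 and 0.01 m and y of brick_5_center in the frame of wall between -0.01 and 0.01 m and z of brick_5_center in the frame of wall between 0.01 and 0.026 m) or (x of brick_5_center in the frame of wall between -0.01 and 0.01 m and y of brick_5_center in the frame of wall between 0.054 and 0.074 m and z of brick_5_center in the frame of wall between 0.01 and 0.026 m) or (x of brick_5_center in the frame of wall between -0.01 and 0.01 m and y of brick_5_center in the frame of wall between -0.042 and -0.022 m and z of brick_5_center in the frame of wall between 0.046 and 0.062 m) or (x of brick_5_center in the frame of wall between -0.01 and 0.01 m and y of brick_5_center in the frame of wall between 0.022 and 0.042 m and z of brick_5_center in the frame of wall between 0.046 and 0.062 m)) and angle between the x axis of each of brick_1_center, brick_2_center, brick_3_center, brick_4_center, brick_5_center and the y axis of wall, either way round below 0.17 rad and ((x of brick_1_center in the frame of wall between -0.01 and 0.01 m and y of brick_1_center in the frame of wall between -0.074 and -0.054 m and z of brick_1_center in the frame of wall between 0.01 and 0.026 m) or (x of brick_2_center in the frame of wall between -0.01 and 0.01 m and y of brick_2_center in the frame of wall between -0.074 and -0.054 m and z of brick_2_center in the frame of wall between 0.01 and 0.026 m) or (x of brick_3_center in the frame of wall between -0.01 and 0.01 m and y of brick_3_center in the frame of wall between -0.074 and -0.054 m and z of brick_3_center in the frame of wall between 0.01 and 0.026 m) or (x of brick_4_center in the frame of wall between -0.01 and 0.01 m and y of brick_4_center in the frame of wall between -0.074 and -0.054 m and z of brick_4_center in the frame of wall between 0.01 and 0.026 m) or (x of brick_5_center in the frame of wall between -0.01 and 0.01 m and y of brick_5_center in the frame of wall between -0.074 and -0.054 m and z of brick_5_center in the frame of wall between 0.01 and 0.026 m)) and ((x of brick_1_center in the frame of wall between -0.01 and 0.01 m and y of brick_1_center in the frame of wall between -0.01 and 0.01 m and z of brick_1_center in the frame of wall between 0.01 and 0.026 m) or (x of brick_2_center in the frame of wall between -0.01 and 0.01 m and y of brick_2_center in the frame of wall between -0.01 and 0.01 m and z of brick_2_center in the frame of wall between 0.01 and 0.026 m) or (x of brick_3_center in the frame of wall between -0.01 and 0.01 m and y of brick_3_center in the frame of wall between -0.01 and 0.01 m and z of brick_3_center in the frame of wall between 0.01 and 0.026 m) or (x of brick_4_center in the frame of wall between -0.01 and 0.01 m and y of brick_4_center in the frame of wall between -0.01 and 0.01 m and z of brick_4_center in the frame of wall between 0.01 and 0.026 m) or (x of brick_5_center in the frame of wall between -0.01 and 0.01 m and y of brick_5_center in the frame of wall between -0.01 and 0.01 m and z of brick_5_center in the frame of wall between 0.01 and 0.026 m)) and ((x of brick_1_center in the frame of wall between -0.01 and 0.01 m and y of brick_1_center in the frame of wall between 0.054 and 0.074 m and z of brick_1_center in the frame of wall between 0.01 and 0.026 m) or (x of brick_2_center in the frame of wall between -0.01 and 0.01 m and y of brick_2_center in the frame of wall between 0.054 and 0.074 m and z of brick_2_center in the frame of wall between 0.01 and 0.026 m) or (x of brick_3_center in the frame of wall between -0.01 and 0.01 m and y of brick_3_center in the frame of wall between 0.054 and 0.074 m and z of brick_3_center in the frame of wall between 0.01 and 0.026 m) or (x of brick_4_center in the frame of wall between -0.01 and 0.01 m and y of brick_4_center in the frame of wall between 0.054 and 0.074 m and z of brick_4_center in the frame of wall between 0.01 and 0.026 m) or (x of brick_5_center in the frame of wall between -0.01 and 0.01 m and y of brick_5_center in the frame of wall between 0.054 and 0.074 m and z of brick_5_center in the frame of wall between 0.01 and 0.026 m))), for 0.2 s.
3. the cradle stands upright in the marked rectangle (distance between cradle_foot and spot below 0.018 m and angle between cradle_foot's own z axis and vertical below 0.1 rad and angle between the y axis of cradle_foot and the y axis of wall, either way round below 0.25 rad), for 0.2 s.
At the end, for the whole second after the job is handed in: Turntable within 0.07 rad of the pointer; every loose brick over a joint below (10 mm along and across, 8 mm in height, 0.17 rad), second course full before the third; cradle upright (0.1 rad), within 18 mm of the rectangle's centre and 0.25 rad of square to the wall (all of step 1 and all of step 2 and all of step 3); the robot touches nothing.
Of brick_1, brick_2, brick_3, brick_4, brick_5 only 3 to 5 are there at a start; the rules pass over those that are not, and their reading is None.
At some moment in a run one of brick_1, brick_2, brick_3, brick_4, brick_5 may be knocked a few centimetres aside while the robot is not near it.
It also fails if it takes over 210 s, if anything falls off the work surface, if the arm or the gripper's body presses on something with over 40 N, if the wrist force passes 120 N, or if a joint passes its speed limit or range.

## Robot

A 7-joint arm with a two-finger parallel gripper is mounted at the origin on a cart in front of the work surface, level with it; the furniture and walls round the work are solid. World frame = base frame: x ahead of the robot, y to its left, z up, the work surface at z = 0. Lengths are in m, angles in rad, forces in N, time in s.
With the tool pointing down it reaches from about 0.35 to 0.9 m from the base axis. Payload 8.1 kg.
Tool frame: the origin (TCP) lies at the centre of the arm's flange, where the gripper is bolted on; the fingertips stand 178 mm ahead of it and the grasp point (between the pads) lies 159 mm ahead of it; z points along the fingers, y is the direction in which the jaws open and shut (so a half turn about z gives the same grasp; the last joint's range is limited). The gripper opens to 92 mm and grips with 3 to 60 N. Pads are 19 mm wide; open, the fingers measure 130 mm over their backs; the gripper's body (75 mm by 190 mm) begins 47 mm behind the grasp point.
Start: joints at [1.153, 0.434, 0.025, 1.573, -0.012, 1.134, -0.075], TCP at [0.193, -0.594, 0.405] pointing down, gripper open.
Joint ranges: [-2.62, 2.62], [-0.44, 2.09], [-1.27, 1.32], [0.08, 2.57], [-1.32, 4.46], [0.12, 2], [-2.74, 2.74]. Speed limits (rad/s): [2.22, 2.22, 3.01, 3.01, 3.14, 3.14, 3.14].

## Interface

Orientations are given as a rotation vector (axis times angle).
In Python, from cell import arm gives the robot as it stands. The module is installed in compiled form; this text tells all that it offers.
- The arm moves only by the tool move_arm, never from a script. Its argument "steps" is a list of rows, each a list of 4 numbers: the shift along the tool's x, y, z in mm, then the turn about the tool's z in rad. In form: [[x, y, z, twist], ...]. A call has 1 to 20 rows; each row is the pose to reach, as a shift and turn from the pose commanded when the call began, along the tool's axes at that moment; what a row does not reach only later rows make up. A row lasts 1/8 s, in which the tool goes at most 62.5 mm and 10.7 degrees, less where a joint would pass 70% of its speed; a pose out of reach is approached as far as the arm can. A call with a gripper value outside its range is refused whole. "grip" is the finger opening in mm, from 0 to 91.8, set as the call begins (left out, the last holds). The fingers move at their own pace and stop on an object; "grip_force" is the grip in N (left out, the last holds). Time passes only in rows, so rows that repeat a pose let the fingers close. It gives the time, the measured TCP pose, the force and the opening at its end, in the units of the state.
- arm.observe(): the state, without advancing time (a new reading comes with each control period).
- arm.get_image(name): name is "scene" or "top" or "wrist"; returns the picture (420x560x3 uint8, red, green, blue); there is no depth.
- arm.camera_info(name): a dict with "mtx" (3x3 intrinsics, pixels), "dist_coeffs" ([k1, k2, p1, p2, k3] as OpenCV has them; the pictures are not rectified), "pose" (4x4, takes a point from camera to world coordinates); the wrist camera has in their place "T_tool_cam" (4x4, takes a point from camera to tool coordinates, whose origin is the TCP and whose axes are the flange's). Camera axes: x right, y down, z forward; pixel columns grow to the right and rows downward; lengths in m; the calibration is good to about 2 mm. A picture is of the moment at which its call begins: read the wrist's pose just before it. camera_info takes no time and is no camera call.
- arm.sign_off(): hands the job in, once; it reports no verdict.
The state is a dict: "clock": time; "joints": joint angles; "dq": joint speeds; "joint_efforts": joint torques, N m; "position": TCP position; "ee_rot": TCP orientation; "force": force on the tool from outside, world axes, zero at the start; "ft_torque": the same for the moment, N m; "width": opening from 0.0 (shut) to 1.0 (fully open).
Only numpy, scipy, OpenCV 4.12 (cv2) and the standard library are available. Lean on these libraries where they do the work, as an engineer would, in place of code of your own. Each camera call takes 0.05 s, during which the arm holds its last target.

## Working session

There is one attempt and no reset: what is moved stays moved. The work goes in short steps, Python scripts to look and compute and a tool call to move; the robot and the scene stay as the last step left them, time stands still between calls to the robot, and variables do not carry over. Pictures are saved under pics/ and viewed, and the job is handed in when it is done.

Besides the shell and the picture viewer there is one more tool, called after "Request:" as name(argument=value, ...), one argument or row to a line, values as JSON. move_arm: Moves the arm, as the interface text tells. Its arguments: {"type":"object","properties":{"steps":{"type":"array"},"grip":{"type":"number"},"grip_force":{"type":"number"}},"required":["steps"]}

```bash
mkdir -p pics; cat > h.py <<'E'
import numpy as np, cv2
from cell import arm
from scipy.spatial.transform import Rotation as R
def save(name,fn,crop=None,scale=1):
    im=arm.get_image(name)
    np.save('pics/'+fn+'.npy',im)
    o=im[:,:,::-1]
    if crop: o=o[crop[1]:crop[3],crop[0]:crop[2]]
    o=cv2.resize(o,None,fx=scale,fy=scale,interpolation=cv2.INTER_CUBIC)
    cv2.imwrite('pics/'+fn+'.png',o); return im
def campose(name,st=None):
    ci=arm.camera_info(name)
    K=np.array(ci['mtx']);d=np.array(ci['dist_coeffs'])
    if name=='wrist':
        st=st or arm.observe()
        T=np.eye(4);T[:3,:3]=R.from_rotvec(st['ee_rot']).as_matrix();T[:3,3]=st['position']
        P=T@np.array(ci['T_tool_cam'])
    else:P=np.array(ci['pose'])
    return K,d,P
def px2w(cam,px,z):
    K,d,P=cam
    u=cv2.undistortPoints(np.array(px,float).reshape(-1,1,2),K,d).reshape(-1,2)
    ray=np.c_[u,np.ones(len(u))]@P[:3,:3].T
    o=P[:3,3]
    return o+ray*((z-o[2])/ray[:,2])[:,None]
def w2px(cam,pts):
    K,d,P=cam
    Pi=np.linalg.inv(P)
    return cv2.projectPoints(np.array(pts,float).reshape(-1,3),cv2.Rodrigues(Pi[:3,:3])[0],Pi[:3,3],K,d)[0].reshape(-1,2)
E
python3 - <<'E'
from h import *
print(arm.observe())
for n in['scene','top','wrist']:
    save(n,n+'0',scale=1.4); print(n,arm.camera_info(n))
E
```

```text
{'clock': 0.0, 'joints': array([ 1.15339442,  0.43520014,  0.02497147,  1.57411109, -0.01159195,
        1.13398861, -0.07509187]), 'dq': array([ 0.00072837, -0.00062432, -0.00062429, -0.00148326, -0.00098542,
        0.00168091, -0.0001262 ]), 'joint_efforts': array([-1.10894625e-04, -6.67843652e+01,  9.84572209e-01, -3.14455569e+01,
       -6.05825102e-02,  4.29583434e-02,  1.35675195e-04]), 'position': array([ 0.19341192, -0.5940691 ,  0.40395351]), 'ee_rot': array([-3.10127618e+00, -4.92124766e-01,  6.12403451e-04]), 'force': array([-0.07851516, -0.68153429, -0.05640898]), 'ft_torque': array([ 0.08523531, -0.02468309, -0.00947614]), 'width': 0.9973660704733207}
scene {'mtx': array([[518.57489246,   0.        , 278.89746355],
       [  0.        , 518.57489246, 213.38800561],
       [  0.        ,   0.        ,   1.        ]]), 'dist_coeffs': array([-0.16694701,  0.        ,  0.        ,  0.        ,  0.        ]), 'pose': array([[-0.67687796, -0.50210655,  0.53826132, -0.20909689],
       [-0.73598853,  0.44919443, -0.50650296,  0.7724155 ],
       [ 0.01253447, -0.73899485, -0.6
[... 600 characters left out ...]
00],
       [ 0.00000000e+00,  0.00000000e+00,  0.00000000e+00,
         1.00000000e+00]])}
wrist {'mtx': array([[348.26420966,   0.        , 280.44501453],
       [  0.        , 348.26420966, 212.45205313],
       [  0.        ,   0.        ,   1.        ]]), 'dist_coeffs': array([0.00692417, 0.        , 0.        , 0.        , 0.        ]), 'T_tool_cam': array([[ 1.14387349e-03, -9.63999748e-01, -2.65900692e-01,
         7.21449536e-02],
       [ 9.99999338e-01,  1.13534317e-03,  1.85791957e-04,
         4.54904466e-04],
       [ 1.22785134e-04, -2.65900729e-01,  9.64000408e-01,
         1.96710427e-02],
       [ 0.00000000e+00,  0.00000000e+00,  0.00000000e+00,
         1.00000000e+00]])}
```

View pics/scene0.png

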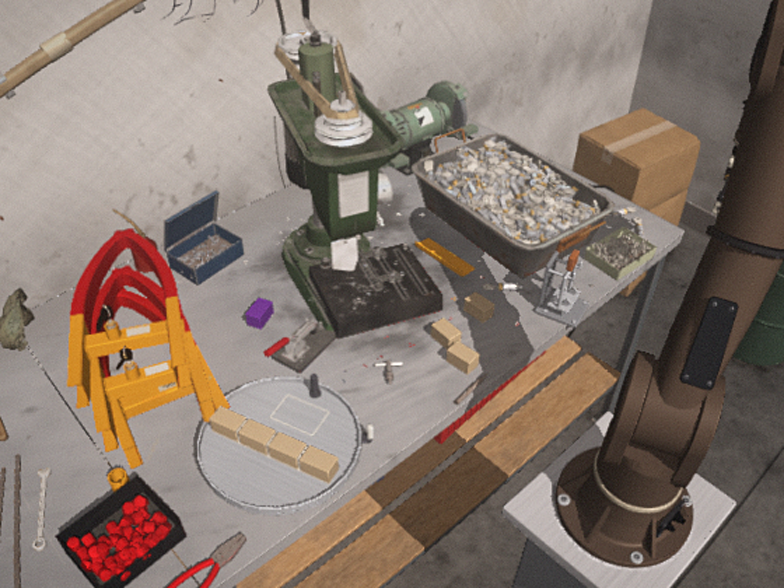

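View pics/top0.png

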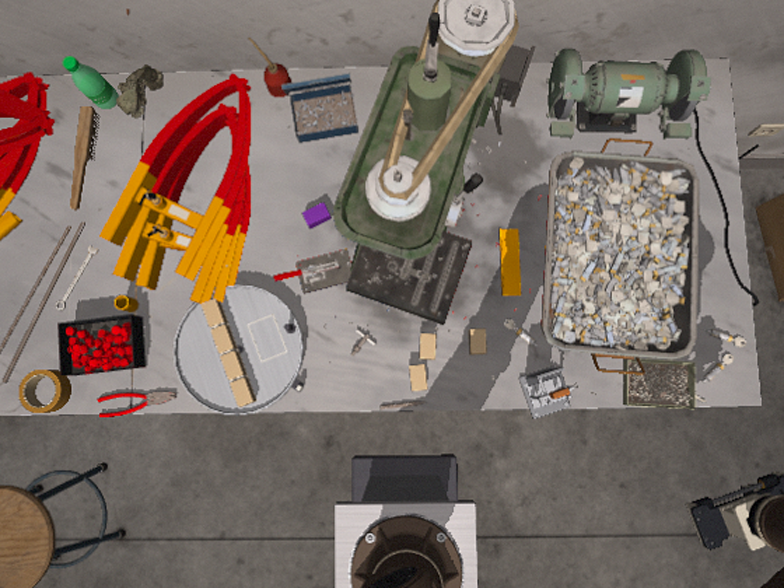

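View pics/wrist0.png

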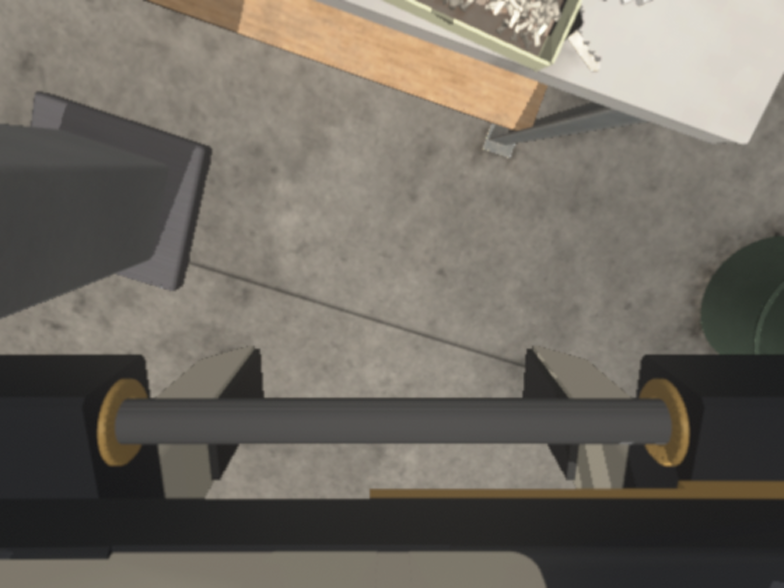

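```bash
python3 - <<'E'
from h import *
t=np.load('pics/top0.npy')[:,:,::-1]; s=np.load('pics/scene0.npy')[:,:,::-1]
a=cv2.resize(t[200:310,110:310],None,fx=4,fy=4,interpolation=cv2.INTER_CUBIC)
b=cv2.resize(t[205:305,280:420],None,fx=5,fy=5,interpolation=cv2.INTER_CUBIC)
c=cv2.resize(s[165:285,290:430],None,fx=5,fy=5,interpolation=cv2.INTER_CUBIC)
for n,i in zip('abc',(a,b,c)): cv2.imwrite(f'pics/crop0{n}.png',i)
cam=campose('top')
for p,z in [((305,246),.036),((298,270),.036),((341,244),.036),((390,278),.1),((214,275),.043),((207,234),.084),((171,249),.032)]:
    print(p,px2w(cam,[p],z).round(3))
E
```

```text
(305, 246) [[ 0.505 -0.057  0.036]]
(298, 270) [[ 0.429 -0.033  0.036]]
(341, 244) [[ 0.509 -0.171  0.036]]
(390, 278) [[ 0.401 -0.307  0.1  ]]
(214, 275) [[0.417 0.233 0.043]]
(207, 234) [[0.544 0.248 0.084]]
(171, 249) [[0.502 0.374 0.032]]
```

View pics/crop0a.png

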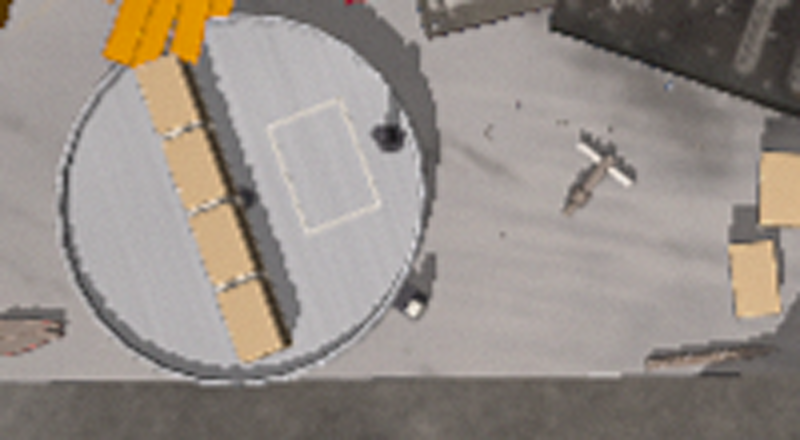

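View pics/crop0b.png

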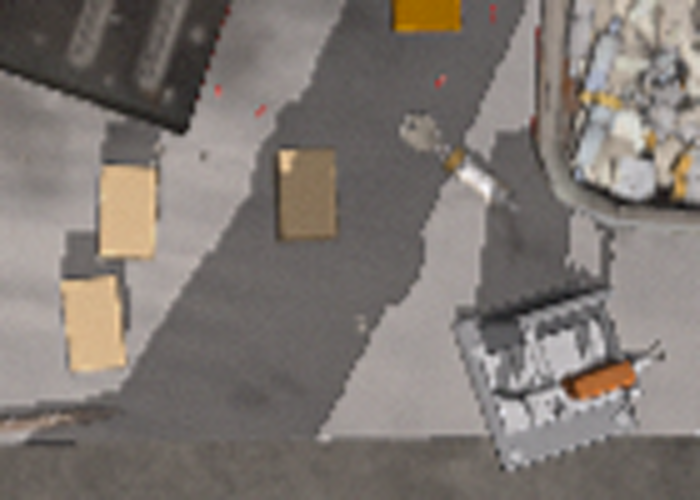

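View pics/crop0c.png

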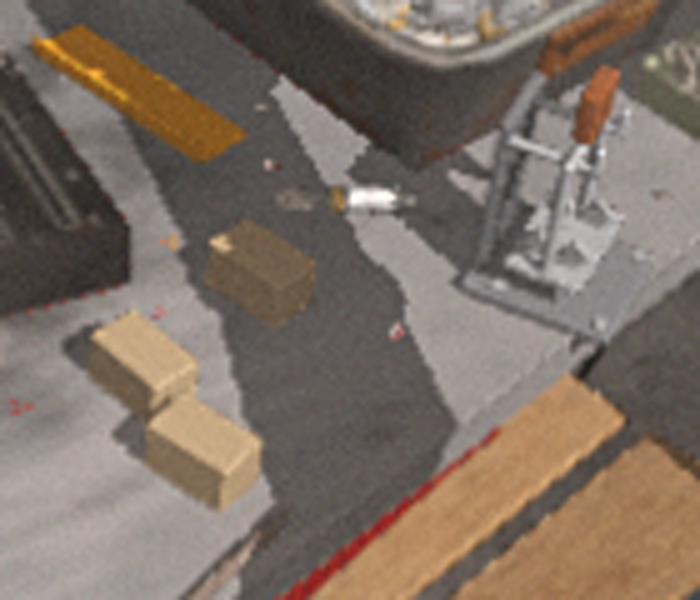

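```bash
cat >> h.py <<'E'
def tri(pt,ps):
    A=[];b=[]
    for n,p in(('top',pt),('scene',ps)):
        K,d,P=campose(n)
        u=cv2.undistortPoints(np.array([[p]],float),K,d).ravel()
        r=P[:3,:3]@np.r_[u,1]; r/=np.linalg.norm(r)
        M=np.eye(3)-np.outer(r,r); A.append(M); b.append(M@P[:3,3])
    A=np.vstack(A);b=np.hstack(b); x,res,*_=np.linalg.lstsq(A,b,rcond=None); return x.round(3),np.sqrt(res).round(3)
def axes(st=None):
    st=st or arm.observe(); return R.from_rotvec(st['ee_rot']).as_matrix(),np.array(st['position'])
def plan(wps):
    """wps list of (x,y,z,psi_deg) TCP; prints tool-frame shift (mm) and twist for each from current measured pose"""
    M,p=axes(); psi0=np.arctan2(M[1,0],M[0,0])
    pr=np.zeros(4)
    for w in wps:
        s=M.T@(np.array(w[:3])-p)*1e3
        dpsi=(np.radians(w[3])-psi0+np.pi)%(2*np.pi)-np.pi
        r=np.r_[s,-dpsi]
        n=max(np.linalg.norm(r[:3]-pr[:3])/62.5,abs(r[3]-pr[3])/.1867)
        print(r[:3].round(1),round(r[3],3),'rows>=',round(n,2)); pr=r
def stat():
    s=arm.observe(); M,p=axes(s)
    print('t',round(s['clock'],2),'p',p.round(4),'psi',round(np.degrees(np.arctan2(M[1,0],M[0,0])),2),'zax',M[:,2].round(4),'F',s['force'].round(1),'w',round(s['width']*91.8,1),'q',s['joints'].round(2))
E
python3 - <<'E'
from h import *
for a,b in [((398,190),(344,125)),((432,255),(394,155)),((240,78),(140,232)),((210,298),(223,414)),((198,262),(118,330)),((292,327),(315,380))]:
    print(tri(np.array(a)/1.4,np.array(b)/1.4))
stat()
plan([(.35,-.3,.42,45),(.36,0,.42,80),(.4,.2,.42,110),(.5,.28,.42,117)])
E
```

```text
(array([0.744, 0.003, 0.432]), array([0.001]))
(array([ 0.646, -0.048,  0.388]), array([0.013]))
(array([1.077, 0.335, 0.169]), array([0.023]))
(array([0.611, 0.432, 0.055]), array([0.012]))
(array([0.71 , 0.474, 0.207]), array([0.091]))
(array([0.549, 0.249, 0.061]), array([0.004]))
t 0.15 p [ 0.1934 -0.5941  0.4041] psi 18.03 zax [-5.0e-04  1.1e-03 -1.0e+00] F [-0.6 -0.  -0.6] w 91.5 q [ 1.15  0.44  0.03  1.57 -0.01  1.13 -0.08]
[ 239.9 -231.2  -15.6] -0.471 rows>= 5.34
[ 342.3 -513.4  -15.3] -1.082 rows>= 4.8
[ 442.2 -691.2  -15.1] -1.605 rows>= 3.26
[ 562.1 -736.3  -15.1] -1.727 rows>= 2.05
```

Request:
move_arm(
  steps=[
    [40,-40,-5,-0.08],
    [80,-80,-10,-0.16],
    [120,-120,-15,-0.24],
    [160,-155,-15,-0.32],
    [200,-195,-15,-0.4],
    [240,-235,-15,-0.5],
    [260,-290,-15,-0.62],
    [280,-345,-15,-0.75],
    [300,-400,-15,-0.88],
    [320,-455,-15,-1.0],
    [342,-510,-15,-1.1],
    [365,-555,-15,-1.22],
    [390,-600,-15,-1.35],
    [415,-645,-15,-1.48],
    [442,-690,-15,-1.6],
    [480,-705,-15,-1.66],
    [520,-720,-15,-1.7],
    [562,-736,-15,-1.73],
    [562,-736,-15,-1.73],
    [562,-736,-15,-1.73],
  ],
)

```text
clock: 2.65
position: [0.4997, 0.2794, 0.4192]
ee_rot: [-1.637, -2.68, 0.002]
force: [-0.3, 0.5, 0.7]
width: 1.001
```

```bash
python3 - <<'E'
from h import *
stat(); st=arm.observe()
save('wrist','w1',scale=1.4); np.save('pics/w1cam.npy',campose('wrist',st)[2])
E
```

```text
t 2.65 p [0.4997 0.2794 0.4192] psi 117.16 zax [-1.2e-03 -5.0e-04 -1.0e+00] F [-0.3  0.5  0.7] w 91.9 q [-0.05  0.45 -0.78  1.64  0.34  1.2  -0.44]
```

View pics/w1.png

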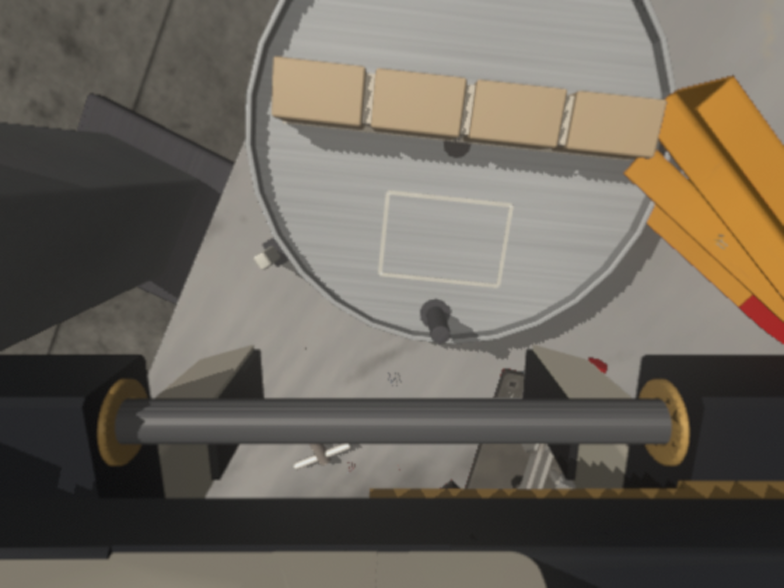

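```bash
python3 - <<'E'
from h import *
t=np.load('pics/top0.npy')[:,:,::-1]; s=np.load('pics/scene0.npy')[:,:,::-1]; w=np.load('pics/w1.npy')[:,:,::-1]
a=cv2.resize(t[130:230,70:190],None,fx=6,fy=6,interpolation=cv2.INTER_CUBIC)
c=cv2.resize(s[200:350,40:180],None,fx=4,fy=4,interpolation=cv2.INTER_CUBIC)
d=cv2.resize(w[30:180,420:560],None,fx=4,fy=4,interpolation=cv2.INTER_CUBIC)
cv2.imwrite('pics/y_a.png',a);cv2.imwrite('pics/y_cd.png',np.hstack([c[:,:400],c[:,400:],][0:2]) if 0 else c);cv2.imwrite('pics/y_d.png',d)
E
```

```text
(no output)
```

View pics/y_a.png

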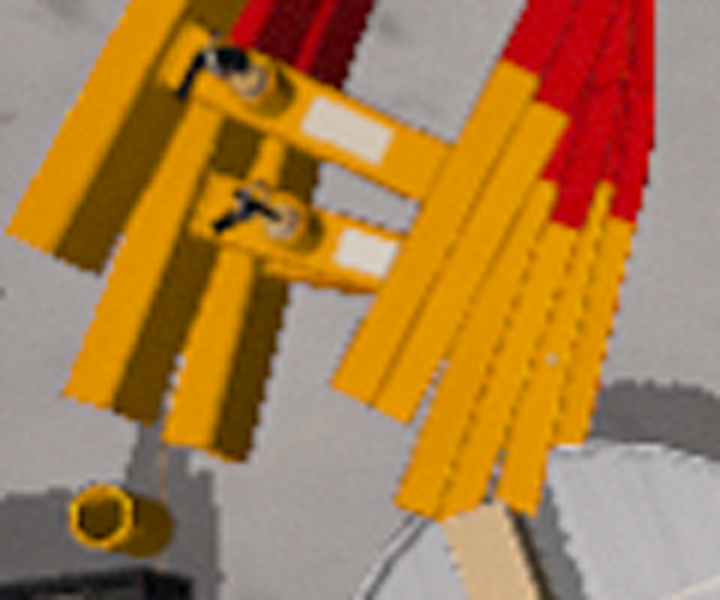

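View pics/y_cd.png

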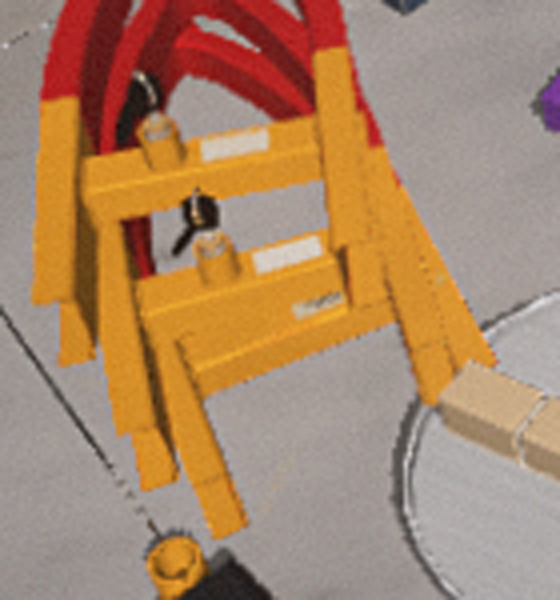

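View pics/y_d.png

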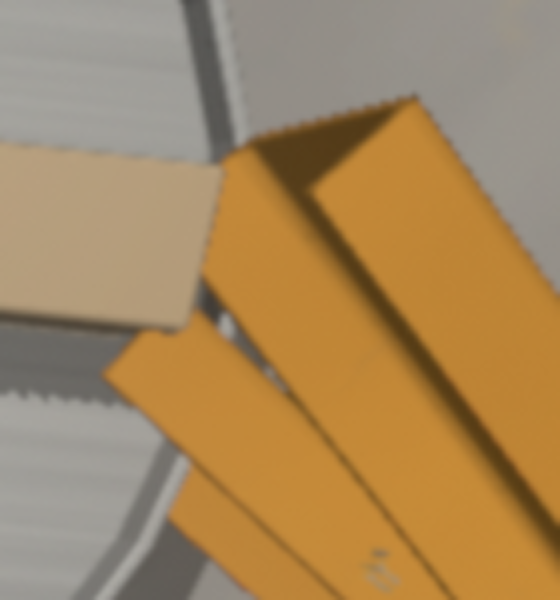

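```bash
cat >> h.py <<'E'
def trin(obs):
    A=[];b=[]
    for (K,d,P),p in obs:
        u=cv2.undistortPoints(np.array([[p]],float),K,d).ravel()
        r=P[:3,:3]@np.r_[u,1]; r/=np.linalg.norm(r)
        M=np.eye(3)-np.outer(r,r); A.append(M); b.append(M@P[:3,3])
    A=np.vstack(A);b=np.hstack(b); x,res,*_=np.linalg.lstsq(A,b,rcond=None); return x.round(4),np.sqrt(res).round(4)
def wcam(fn):
    K,d,P=campose('wrist'); return K,d,np.load(f'pics/{fn}cam.npy')
E
python3 - <<'E'
from h import *
W=wcam('w1');T=campose('top');S=campose('scene')
print(trin([(W,(447.5,123.7)),(T,(156.7,215.8)),(S,(162.5,291))]))
print(trin([(W,(447.5,123.7)),(T,(156.7,215.8))]))
print('upper?',trin([(W,(523.7,53.7)),(T,(137.5,200))]), trin([(W,(523.7,53.7)),(T,(140,216))]))
# hearth features from wrist: wall top corners, rect corners, post base/top, pointer
wt=np.array([(273,57),(365,66),(373,69),(466,76),(474,81),(567,89),(575,92),(666,100),(657,157),(565,147),(556,147),(465,136),(457,137),(370,125),(363,126),(274,115)])/1.4
print(px2w(W,wt,.068).round(4)[:,:2].tolist())
rc=np.array([(388,193),(512,206),(499,286),(380,273)])/1.4
r=px2w(W,rc,.032);print(r.round(4), r.mean(0))
print('post top',px2w(W,np.array([[433,312]])/1.4,.084), 'pointer',px2w(W,np.array([[262,260]])/1.4,.043))
E
```

```text
(array([0.6082, 0.412 , 0.0596]), array([0.0054]))
(array([0.6031, 0.4067, 0.0797]), array([0.0028]))
upper? (array([ 0.6677,  0.508 , -0.0019]), array([0.0116])) (array([0.594 , 0.4456, 0.1463]), array([0.0092]))
[[0.3725, 0.3648], [0.4255, 0.3864], [0.4307, 0.3871], [0.4842, 0.4101], [0.4901, 0.4099], [0.5445, 0.4326], [0.5499, 0.4334], [0.6036, 0.4556], [0.6189, 0.4245], [0.5623, 0.4025], [0.5571, 0.3999], [0.5013, 0.3788], [0.497, 0.3759], [0.4437, 0.3568], [0.44, 0.3542], [0.3865, 0.3341]]
[[0.4741 0.322  0.032 ]
 [0.5603 0.3557 0.032 ]
 [0.5829 0.2984 0.032 ]
 [0.4961 0.2654 0.032 ]] [0.52834077 0.31037223 0.032     ]
post top [[0.53616171 0.2686404  0.084     ]] pointer [[0.41287416 0.23637189 0.043     ]]
```

```bash
cat >> h.py <<'E'
def fit2d(m,w):
    m=np.array(m);w=np.array(w)[:,:2]
    mc,wc=m.mean(0),w.mean(0)
    H=(m-mc).T@(w-wc); U,S,Vt=np.linalg.svd(H); D=np.diag([1,np.sign(np.linalg.det(U@Vt))]); Rm=(U@D@Vt).T
    t=wc-Rm@mc; res=w-(m@Rm.T+t)
    return Rm,t,res
E
python3 - <<'E'
from h import *
W=wcam('w1')
# model in hub frame; wall: x=20+-18, y along. post at -x. image: post bottom; wall y axis = z x x 
wt=np.array([(273,57),(666,100),(657,157),(274,115)])/1.4
rc=np.array([(388,193),(512,206),(499,286),(380,273)])/1.4
P=np.vstack([px2w(W,wt,.068),px2w(W,rc,.032)])
# x axis of hub points up in image (away from post); y axis = z up x x -> left in image
m=[(38,125),(38,-125),(2,-125),(2,125),(-70+31,46),(-70+31,-46),(-70-31,-46),(-70-31,46)]
for sel in (slice(0,4),slice(4,8),slice(0,8)):
    Rm,t,res=fit2d(np.array(m)[sel]/1e3,P[sel]); print('hub',t.round(4),'ang',np.degrees(np.arctan2(Rm[1,0],Rm[0,0])).round(2),'res mm',(res*1e3).round(1).tolist())
print('post pred',t+Rm@[-.128,0], 'post obs', px2w(W,np.array([[440,334]])/1.4,.084)[0], 'base',px2w(W,np.array([[435,312]])/1.4,.034)[0])
for p in [(262,258),(273,250)]:
  q=px2w(W,np.array([p])/1.4,.043)[0]; v=q[:2]-t; print('pointer',q,np.linalg.norm(v),np.degrees(np.arctan2(-v[1],-v[0])))
E
```

```text
hub [0.5027 0.3761] ang 111.43 res mm [[0.1, -1.0], [-1.6, -1.6], [0.6, 0.9], [0.9, 1.8]]
hub [0.503  0.3756] ang 111.2 res mm [[-0.2, -0.7], [0.3, -0.2], [0.5, 0.3], [-0.6, 0.5]]
hub [0.5027 0.3758] ang 111.38 res mm [[0.0, -0.8], [-1.7, -1.2], [0.5, 1.3], [0.9, 2.0], [-0.1, -0.8], [0.5, -0.6], [0.5, -0.1], [-0.6, 0.3]]
post pred [0.54941346 0.25665159] post obs [0.54794887 0.25697306 0.084     ] base [0.54839981 0.25761246 0.034     ]
pointer [0.41228038 0.23776129 0.043     ] 0.16507487018540956 56.76870293478376
pointer [0.41713671 0.24700753 0.043     ] 0.15468261138839748 56.39644532706878
```

```bash
python3 - <<'E'
from h import *
plan([(.549,.257,.30,111.4),(.549,.257,.23,111.4)])
E
```

```text
[-42.3  34.1 119.4] 0.101 rows>= 2.1
[-42.2  34.2 189.4] 0.101 rows>= 1.12
```

Request:
move_arm(
  steps=[
    [-14,11,30,0.03],
    [-28,22,60,0.07],
    [-42,34,90,0.1],
    [-42,34,120,0.1],
    [-42,34,140,0.1],
    [-42,34,160,0.1],
    [-42,34,175,0.1],
    [-42,34,189,0.1],
    [-42,34,189,0.1],
  ],
  grip=50,
)

```text
clock: 3.82
position: [0.5492, 0.2575, 0.2298]
ee_rot: [-1.769, -2.595, 0.002]
force: [0.5, 0.4, -0.2]
width: 0.545
```

```bash
python3 - <<'E'
from h import *
stat(); st=arm.observe()
save('wrist','w2',scale=1.4); np.save('pics/w2cam.npy',campose('wrist',st)[2])
E
```

```text
t 3.83 p [0.5492 0.2575 0.2298] psi 111.44 zax [-1.3e-03 -8.0e-04 -1.0e+00] F [ 0.5  0.4 -0.2] w 50.0 q [-0.1   0.69 -0.64  1.76  0.51  0.87 -0.6 ]
```

View pics/w2.png

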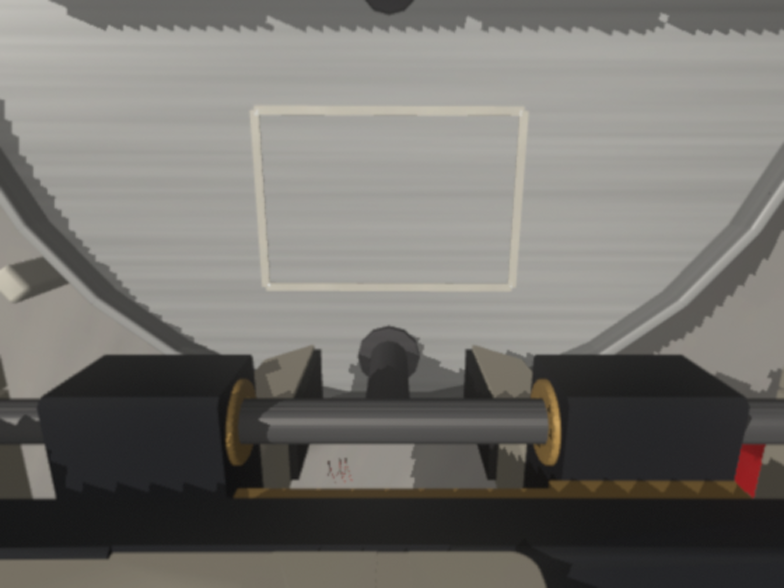

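Request:
move_arm(
  steps=[
    [0,0,0,0],
    [0,0,0,0],
    [0,0,0,0],
    [0,0,0,0],
    [0.2,-6.4,0,0.05],
    [0.6,-12.8,0,0.1],
    [1.4,-19.1,0,0.15],
    [2.6,-25.4,0,0.2],
    [4.0,-31.7,0,0.25],
    [5.7,-37.8,0,0.3],
    [5.7,-37.8,0,0.3],
  ],
  grip=8,
  grip_force=25,
)

```text
clock: 5.25
position: [0.5119, 0.2488, 0.2307]
ee_rot: [2.137, 2.302, -0.002]
force: [-1.6, -2.5, 2.2]
width: 0.144
```

```bash
python3 - <<'E'
from h import *
stat(); save('top','t3',(70,180,300,310),3)
E
```

```text
t 5.25 p [0.5119 0.2488 0.2307] psi 94.25 zax [-6.0e-04 -1.2e-03 -1.0e+00] F [-1.6 -2.5  2.2] w 13.2 q [-0.15  0.62 -0.57  1.85  0.45  0.8  -0.88]
```

View pics/t3.png

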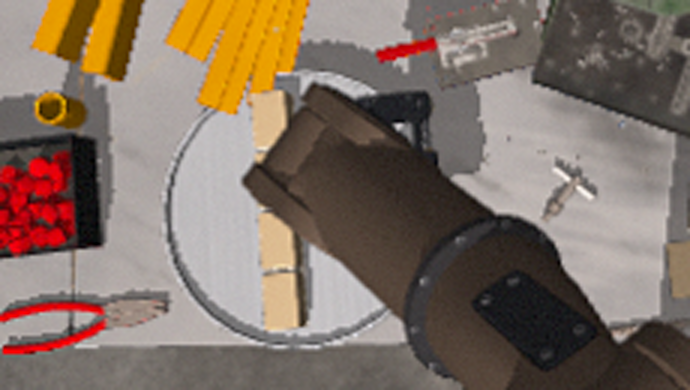

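Request:
move_arm(
  steps=[
    [0.2,-6.4,0,0.05],
    [0.6,-12.7,0,0.1],
    [1.4,-19.1,0,0.15],
    [2.5,-25.3,0,0.2],
    [4.0,-31.5,0,0.25],
    [5.7,-37.7,0,0.3],
    [7.7,-43.7,0,0.35],
    [10.1,-49.7,0,0.4],
    [12.7,-55.5,0,0.45],
    [15.6,-61.1,0,0.5],
    [18.8,-66.6,0,0.55],
    [22.3,-72,0,0.6],
    [26.3,-77.6,0,0.654],
    [26.3,-77.6,0,0.654],
    [26.3,-77.6,0,0.654],
    [26.3,-77.6,0,0.654],
  ],
)

```text
clock: 7.3
position: [0.432, 0.269, 0.2306]
ee_rot: [2.762, 1.495, -0.005]
force: [-6.1, -4.9, 7.3]
width: 0.146
```

```bash
python3 - <<'E'
from h import *
stat(); save('top','t4',(70,180,300,310),3)
E
```

```text
t 7.3 p [0.432  0.269  0.2306] psi 56.84 zax [-0.0022 -0.0023 -1.    ] F [-6.1 -4.9  7.3] w 13.4 q [-0.35  0.51 -0.41  2.01  0.32  0.69 -1.55]
```

View pics/t4.png

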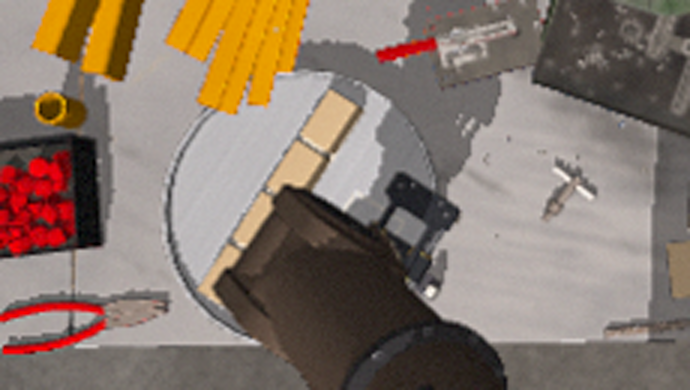

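Request:
move_arm(
  steps=[
    [0,0,0,0],
    [0,0,0,0],
    [0,0,0,0],
    [0,0,-30,0],
    [0,0,-70,0],
    [0,0,-110,0],
    [0,0,-150,0],
    [0,0,-190,0],
    [0,0,-190,0],
    [0,0,-190,0],
  ],
  grip=45,
)

```text
clock: 8.6
position: [0.4328, 0.2695, 0.4202]
ee_rot: [2.764, 1.493, -0.001]
force: [0.1, -0.2, -0.9]
width: 0.494
```

```bash
python3 - <<'E'
from h import *
stat(); st=arm.observe()
save('wrist','w5',scale=1.4); np.save('pics/w5cam.npy',campose('wrist',st)[2])
save('scene','s5',(50,230,350,390),2.6)
E
```

```text
t 8.6 p [0.4328 0.2695 0.4202] psi 56.77 zax [-2.e-04 -4.e-04 -1.e+00] F [ 0.1 -0.2 -0.9] w 45.4 q [-0.26  0.28 -0.5   1.8   0.15  1.1  -1.39]
```

View pics/w5.png

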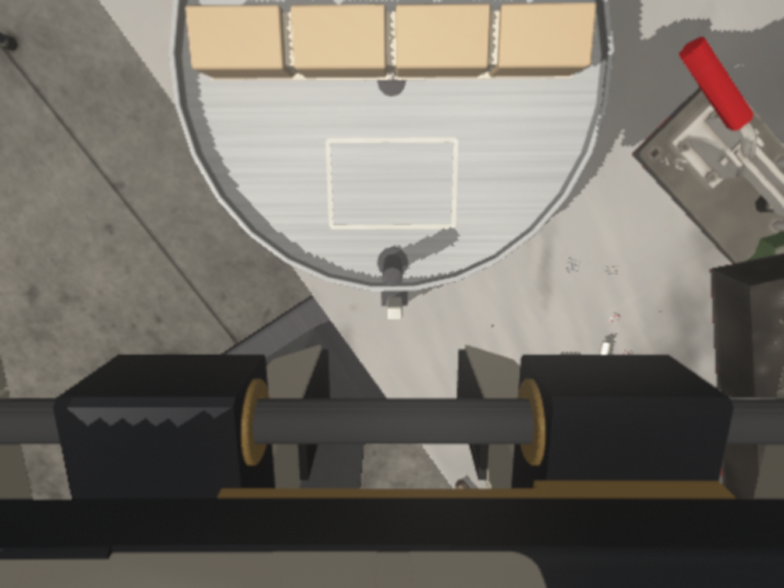

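View pics/s5.png

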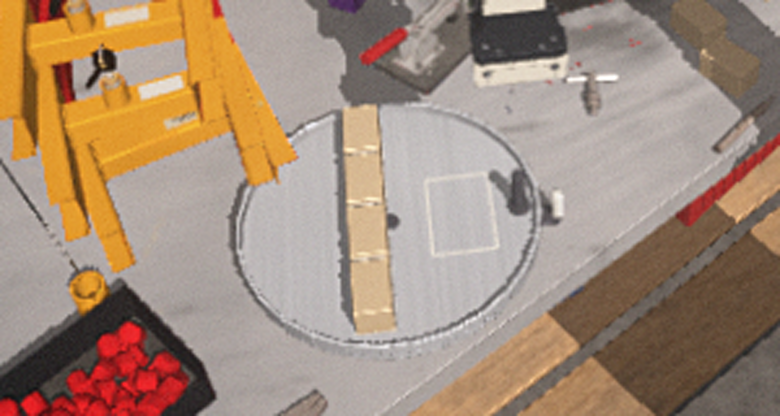

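```bash
python3 - <<'E'
from h import *
W=wcam('w5')
im=np.load('pics/w5.npy')[:,:,::-1]
cv2.imwrite('pics/w5z.png',cv2.resize(im[90:230,220:340],None,fx=5,fy=5,interpolation=cv2.INTER_CUBIC))
rc=np.array([(328,140),(456,140),(455,228),(331,227)])/1.4
P=px2w(W,rc,.032)
m=np.array([(-70+31,46),(-70+31,-46),(-70-31,-46),(-70-31,46)])/1e3
wf=np.array([(193,68),(283,68),(292,69),(386,68),(395,69),(489,67),(498,67),(594,65)])/1.4   # front top edge of wall z .068, x=2
wm=np.array([(2,y) for y in(125,67,61,3,-3,-61,-67,-125)])/1e3
Q=px2w(W,wf,.068)
for a,b in((m,P),(wm,Q),(np.vstack([m,wm]),np.vstack([P,Q]))):
    Rm,t,res=fit2d(a,b); print('hub',t.round(4),'ang',np.degrees(np.arctan2(Rm[1,0],Rm[0,0])).round(2),'res mm',np.abs(res*1e3).round(1).tolist())
for p in [(394,313)]:
  q=px2w(W,np.array([p])/1.4,.043)[0]; v=q[:2]-t; print('pointer',q,np.linalg.norm(v),np.degrees(np.arctan2(-v[1],-v[0])))
q=px2w(W,np.array([(394,298)])/1.4,.084)[0];v=q[:2]-t; print('post',q,np.linalg.norm(v),np.degrees(np.arctan2(-v[1],-v[0])))
E
```

```text
hub [0.5023 0.3746] ang 56.88 res mm [[0.1, 0.6], [0.1, 0.5], [0.5, 1.3], [0.3, 0.2]]
hub [0.5022 0.3757] ang 57.22 res mm [[1.3, 0.2], [0.4, 0.6], [1.1, 0.3], [0.3, 0.0], [0.9, 0.3], [0.1, 0.1], [0.3, 0.1], [1.6, 0.3]]
hub [0.5021 0.3754] ang 57.21 res mm [[0.1, 0.1], [0.2, 0.4], [0.1, 2.0], [0.4, 0.0], [1.3, 0.1], [0.3, 0.8], [1.0, 0.6], [0.2, 0.3], [0.9, 0.0], [0.1, 0.2], [0.2, 0.4], [1.6, 0.0]]
pointer [0.41279545 0.23540881 0.043     ] 0.16602465007206 57.46060100813831
post [0.42544665 0.25500455 0.084     ] 0.1427002429026492 57.51082755530132
```

View pics/w5z.png

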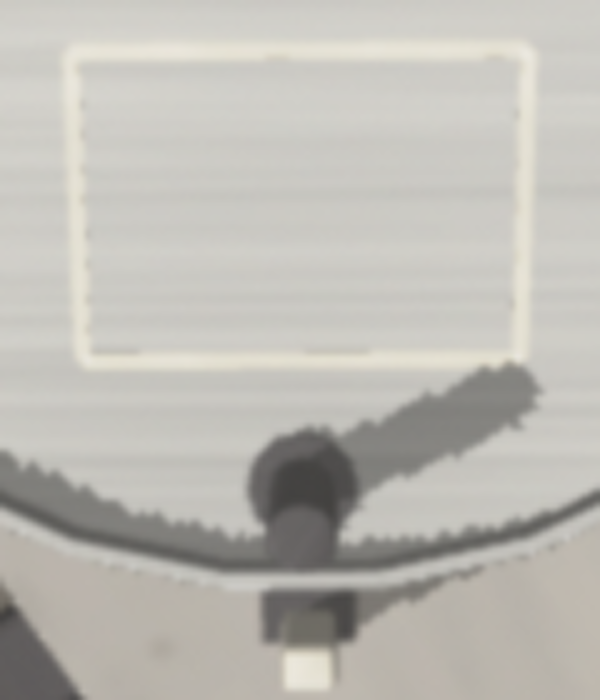

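```bash
python3 - <<'E'
from h import *
T=campose('top');S=campose('scene');W=wcam('w1')
print('red joint right',trin([(T,(174,166)),(S,(133,236))]))
print('leg end a',trin([(T,(156.7,215.8)),(S,(162.5,291))]))
print('leg end b',trin([(T,(143,216)),(S,(147,302))]), trin([(T,(143,216)),(W,(477,67))]),trin([(W,(477,67)),(S,(147,302))]))
print('upper leg end',trin([(T,(138,200)),(S,(131,276))]),trin([(T,(138,200)),(W,(523.7,53.7))]))
E
```

```text
red joint right (array([0.7734, 0.3687, 0.0997]), array([0.0305]))
leg end a (array([0.6061, 0.414 , 0.061 ]), array([0.0005]))
leg end b (array([0.6077, 0.4613, 0.0529]), array([0.0005])) (array([0.607 , 0.4615, 0.0565]), array([0.0022])) (array([0.6065, 0.4627, 0.0562]), array([0.0012]))
upper leg end (array([0.6534, 0.4623, 0.1135]), array([0.0079])) (array([ 0.6673,  0.5067, -0.0009]), array([0.0127]))
```

```bash
python3 - <<'E'
from h import *
plan([(.42,.1,.42,70),(.44,-.2,.42,90)])
E
```

```text
[-148.6   82.2   -0.3] -0.231 rows>= 2.72
[-388.6  263.3    0. ] -0.58 rows>= 4.81
```

Request:
move_arm(
  steps=[
    [-40,22,0,-0.06],
    [-80,44,0,-0.12],
    [-115,63,0,-0.18],
    [-150,82,0,-0.23],
    [-190,112,0,-0.29],
    [-230,142,0,-0.35],
    [-270,172,0,-0.41],
    [-310,203,0,-0.47],
    [-350,233,0,-0.53],
    [-388,263,0,-0.58],
    [-388,263,0,-0.58],
    [-388,263,0,-0.58],
  ],
  grip=60,
)

```text
clock: 10.2
position: [0.4401, -0.1985, 0.4198]
ee_rot: [-2.22, -2.22, 0.001]
force: [-0.2, 0.6, 0.0]
width: 0.654
```

```bash
python3 - <<'E'
from h import *
stat(); st=arm.observe()
save('wrist','w6',scale=1.4); np.save('pics/w6cam.npy',campose('wrist',st)[2])
E
```

```text
t 10.2 p [ 0.4401 -0.1985  0.4198] psi 89.98 zax [-0.0017  0.0011 -1.    ] F [-0.2  0.6  0. ] w 60.1 q [ 0.52  0.21 -0.24  1.87  0.06  1.07  0.25]
```

View pics/w6.png

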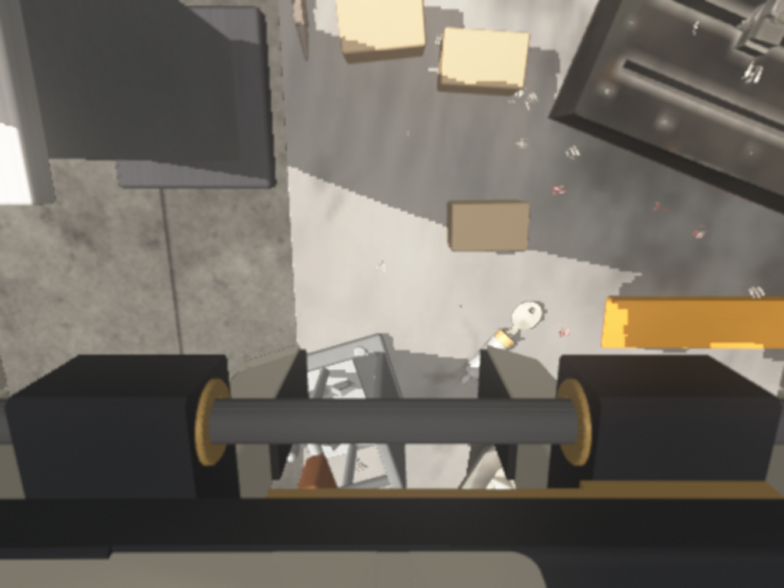

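```bash
python3 - <<'E'
from h import *
im=np.load('pics/w6.npy')[:,:,::-1]
cv2.imwrite('pics/w6z.png',cv2.resize(im[0:190,235:395],None,fx=4,fy=4,interpolation=cv2.INTER_CUBIC)[:600*1][:,:])
E
```

```text
(no output)
```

View pics/w6z.png

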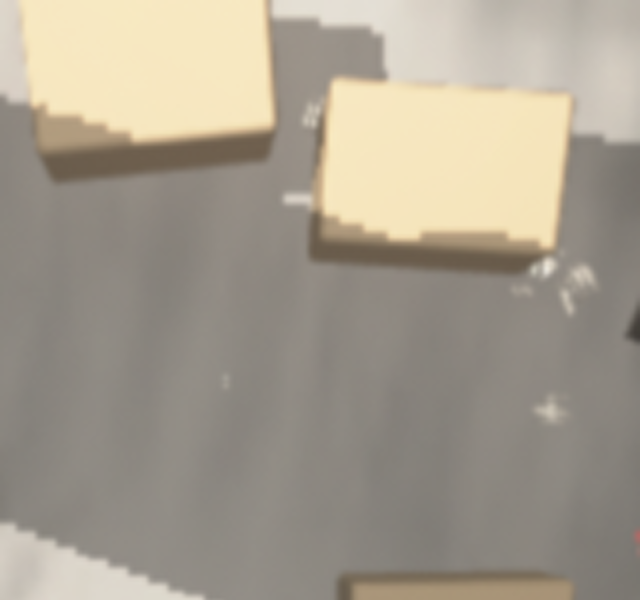

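```bash
python3 - <<'E'
from h import *
im=np.load('pics/w6.npy')[:,:,::-1]
cv2.imwrite('pics/w6y.png',cv2.resize(im[130:190,305:395],None,fx=7,fy=7,interpolation=cv2.INTER_CUBIC))
W=wcam('w6')
A=np.array([(335,80),(572,95),(555,247),(320,238)])/4+[235,0]
B=np.array([(38,150),(274,128)])/4+[235,0]
C=np.array([(452,205),(528,203),(528,251),(450,250)])/1.4
for q in(A,B,C):
    w=px2w(W,q,.036); print(w[:,:2].round(4).tolist(),w.mean(0)[:2].round(4),'len',np.linalg.norm(w[1]-w[0]).round(4),'ang',np.degrees(np.arctan2(*(w[1]-w[0])[[1,0]])).round(1), np.degrees(np.arctan2(*(w[2]-w[3])[[1,0]])).round(1) if len(w)>2 else '')
E
```

```text
[[0.4761, -0.0396], [0.532, -0.0428], [0.5304, -0.0759], [0.4736, -0.0738]] [ 0.503 -0.058] len 0.056 ang -3.3 -2.0
[[0.4059, -0.0545], [0.462, -0.0498]] [ 0.434  -0.0522] len 0.0563 ang 4.9 
[[0.4839, -0.1566], [0.5397, -0.1551], [0.5423, -0.1907], [0.4835, -0.19]] [ 0.5124 -0.1731] len 0.0558 ang 1.5 -0.7
```

View pics/w6y.png

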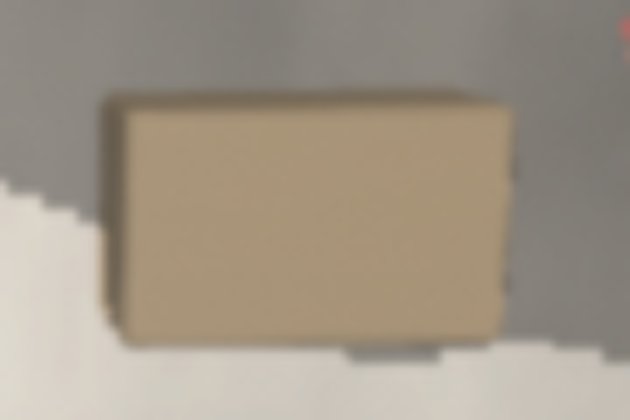

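```bash
python3 - <<'E'
from h import *
W=wcam('w6')
C=np.array([(125,105),(510,100),(498,345),(122,345)])/7+[305,130]
w=px2w(W,C,.036); print(w.round(4).tolist(),w.mean(0),np.degrees(np.arctan2(*(w[1]-w[0]+w[2]-w[3])[[1,0]])))
plan([(.512,-.173,.30,180),(.512,-.173,.185,180)])
E
```

```text
[[0.4839, -0.1551, 0.036], [0.5404, -0.1544, 0.036], [0.5413, -0.1907, 0.036], [0.4846, -0.1908, 0.036]] [ 0.51253216 -0.1727376   0.036     ] 0.4024635191808457
[ 24.7  72.  120. ] -1.57 rows>= 8.41
[ 24.6  72.1 235. ] -1.57 rows>= 1.84
```

Request:
move_arm(
  steps=[
    [3,8,10,-0.18],
    [6,16,25,-0.36],
    [9,24,40,-0.54],
    [12,32,55,-0.72],
    [15,40,70,-0.9],
    [18,48,85,-1.08],
    [21,60,100,-1.26],
    [24,72,115,-1.42],
    [25,72,120,-1.57],
    [25,72,120,-1.57],
    [25,72,120,-1.57],
  ],
)

```text
clock: 11.62
position: [0.5122, -0.1733, 0.3011]
ee_rot: [0.005, 3.141, 0.0]
force: [-0.4, 0.1, 0.7]
width: 0.653
```

```bash
python3 - <<'E'
from h import *
stat(); st=arm.observe()
save('wrist','w7',scale=1.4); np.save('pics/w7cam.npy',campose('wrist',st)[2])
plan([(.5125,-.173,.30,180.3),(.5125,-.173,.185,180.3)])
W=wcam('w7')
print(w2px(W,[(.5125,-.173,.036),(.503,-.058,.036)])*1.4)
E
```

```text
t 11.62 p [ 0.5122 -0.1733  0.3011] psi 179.82 zax [ 3.e-04  0.e+00 -1.e+00] F [-0.4  0.1  0.7] w 59.9 q [ 0.62  0.47 -0.53  1.87  0.3   0.88  1.51]
[-0.3  0.6  1.1] -0.008 rows>= 0.04
[ -0.2   0.6 116.1] -0.008 rows>= 1.84
[[393.48488567 303.38965044]
 [615.53817257 285.32614335]]
```

View pics/w7.png

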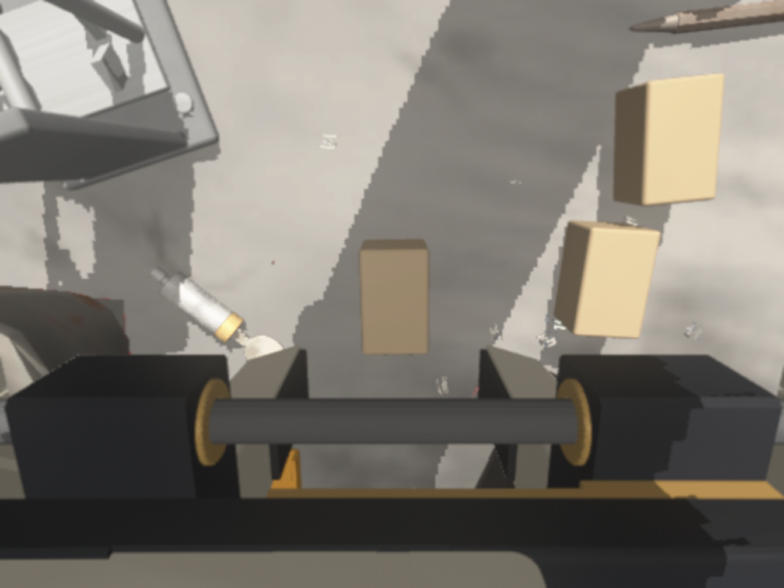

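Request:
move_arm(
  steps=[
    [0,0,30,-0.01],
    [0,0,60,-0.01],
    [0,0,85,-0.01],
    [0,0,105,-0.01],
    [0,0,116,-0.01],
    [0,0,116,-0.01],
  ],
)

```text
clock: 12.42
position: [0.5121, -0.1739, 0.1846]
ee_rot: [0.013, -3.141, -0.0]
force: [0.1, -0.4, 0.1]
width: 0.657
```

Request:
move_arm(
  steps=[
    [0,0,0,0],
    [0,0,0,0],
    [0,0,0,0],
    [0,0,0,0],
    [0,0,0,0],
    [0,0,-30,0],
    [0,0,-70,0],
    [0,0,-120,0],
    [0,0,-150,0],
    [0,0,-150,0],
  ],
  grip=30,
  grip_force=30,
)

```text
clock: 13.68
position: [0.5127, -0.1741, 0.3368]
ee_rot: [-0.014, 3.138, -0.002]
force: [-0.1, 0.3, -3.1]
width: 0.387
```

```bash
python3 - <<'E'
from h import *
stat()
Rw=57.2
x=np.array([np.cos(np.radians(Rw)),np.sin(np.radians(Rw))]);y=np.array([-x[1],x[0]])
hub=np.array([.5022,.3755]); wall=hub+.02*x
print('slots',[ (wall+y*s).round(4).tolist() for s in(-.064,0,.064)])
s=wall+y*.064
plan([(.42,-.05,.36,165),(.40,.15,.36,150),(s[0],s[1],.36,147.2)])
E
```

```text
t 13.68 p [ 0.5127 -0.1741  0.3368] psi -179.5 zax [ 0.0038 -0.0015 -1.    ] F [-0.1  0.3 -3.1] w 35.6 q [ 0.64  0.43 -0.55  1.83  0.27  0.95  1.55]
slots [[0.5668, 0.3576], [0.513, 0.3923], [0.4592, 0.427]]
[ 91.6 124.9 -23.8] 0.27 rows>= 2.51
[109.8 325.1 -24.2] 0.532 rows>= 3.22
[ 48.2 601.5 -24.4] 0.581 rows>= 4.53
```

Request:
move_arm(
  steps=[
    [30,42,-8,0.09],
    [60,83,-16,0.18],
    [92,125,-24,0.27],
    [98,175,-24,0.34],
    [104,225,-24,0.41],
    [108,275,-24,0.48],
    [110,325,-24,0.53],
    [98,380,-24,0.54],
    [86,435,-24,0.55],
    [74,490,-24,0.57],
    [60,545,-24,0.58],
    [48,601,-24,0.58],
    [48,601,-24,0.58],
    [48,601,-24,0.58],
  ],
)

```text
clock: 15.42
position: [0.4584, 0.426, 0.3566]
ee_rot: [-0.883, -3.013, 0.005]
force: [-0.2, -0.7, -2.4]
width: 0.388
```

```bash
python3 - <<'E'
from h import *
stat(); st=arm.observe()
save('wrist','w8',scale=1.4); np.save('pics/w8cam.npy',campose('wrist',st)[2])
plan([(.4592,.427,.27,147.2),(.4592,.427,.254,147.2)])
E
```

```text
t 15.43 p [0.4584 0.426  0.3566] psi 147.32 zax [-0.0021 -0.0027 -1.    ] F [-0.2 -0.7 -2.4] w 35.6 q [-0.42  0.56 -0.63  1.59  0.35  1.11 -0.14]
[ 0.5  1.9 87.1] 0.001 rows>= 1.39
[  0.5   1.9 103.1] 0.001 rows>= 0.26
```

View pics/w8.png

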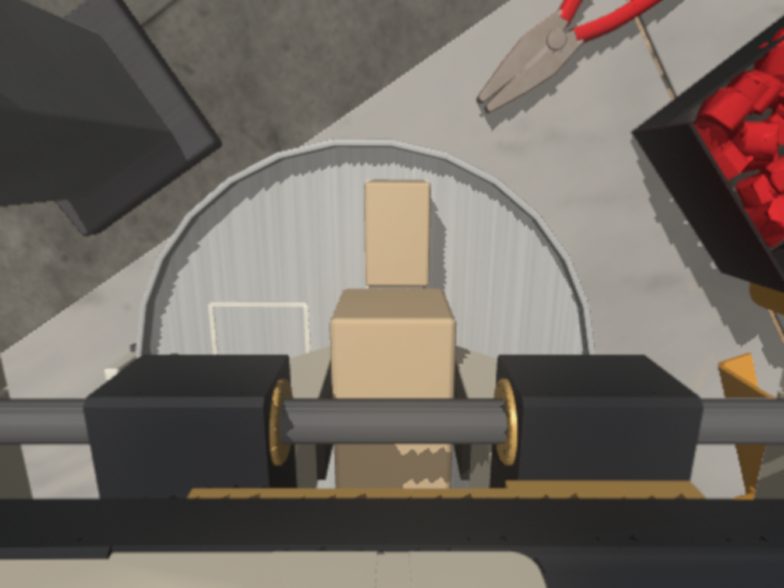

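```bash
cat >> h.py <<'E'
HUB=np.array([.5022,.3755]);ANG=np.radians(57.2)
def wf(p):
    x=np.array([np.cos(ANG),np.sin(ANG)]);y=np.array([-x[1],x[0]]);v=np.asarray(p)[...,:2]-HUB-.02*x
    return np.stack([v@x,v@y],-1)*1e3
def fw(x,y):
    ex=np.array([np.cos(ANG),np.sin(ANG)]);ey=np.array([-ex[1],ex[0]]); return HUB+(.02+x/1e3)*ex+y/1e3*ey
E
python3 - <<'E'
from h import *
W=wcam('w8')
M,p=axes()
def tl(q): return ((q-p)@M*1e3).round(1)
print('brick front top edge tool', tl(px2w(W,np.array([(331,320),(453,320)])/1.4,.207)), 'bottom edge',tl(px2w(W,np.array([(345,290),(445,290)])/1.4,.171)))
q=px2w(W,np.array([(366,182),(430,182),(428,285),(367,284)])/1.4,.068); print(wf(q).round(1))
q=px2w(W,np.array([(210,305),(306,305)])/1.4,.032); print('rect',wf(q).round(1))
E
```

```text
brick front top edge tool [[ 29.  -16.7 150.2]
 [ 29.1  17.5 150.1]] bottom edge [[ 28.3 -16.2 186.2]
 [ 28.4  18.9 186.1]]
[[-16.4 125.1]
 [ 18.  125.2]
 [ 18.2  68.2]
 [-16.5  68.7]]
rect [[-121.    45.3]
 [ -58.4   45.5]]
```

Request:
move_arm(
  steps=[
    [0,2,20,0],
    [0,2,45,0],
    [0,2,70,0],
    [0,2,85,0],
    [0,2,95,0],
    [0,2,100,0],
    [0,2,102,0],
    [0,2,102,0],
  ],
)

```text
clock: 16.48
position: [0.4599, 0.4284, 0.2571]
ee_rot: [0.884, 3.014, 0.001]
force: [0.1, 0.6, -1.5]
width: 0.385
```

```bash
python3 - <<'E'
from h import *
stat(); print(wf(arm.observe()['position']))
E
```

```text
t 16.48 p [0.4599 0.4284 0.2571] psi 147.29 zax [ 6.e-04  5.e-04 -1.e+00] F [ 0.1  0.6 -1.5] w 35.4 q [-0.46  0.66 -0.58  1.68  0.43  0.93 -0.2 ]
[ 1.50777701 64.19679569]
```

Request:
move_arm(
  steps=[
    [0,-1,2,0],
    [0,-1,3.5,0],
    [0,-1,4,0],
    [0,-1,4,0],
  ],
)

```text
clock: 16.98
position: [0.4593, 0.4274, 0.2533]
ee_rot: [0.885, 3.014, 0.0]
force: [-1.4, -1.9, 5.4]
width: 0.388
```

```bash
python3 - <<'E'
from h import *
stat(); print(wf(arm.observe()['position']))
E
```

```text
t 16.98 p [0.4593 0.4274 0.2533] psi 147.29 zax [ 4.e-04 -1.e-04 -1.e+00] F [-1.4 -1.9  5.4] w 35.6 q [-0.46  0.67 -0.58  1.69  0.44  0.92 -0.21]
[ 0.32304492 64.18300931]
```

Request:
move_arm(
  steps=[
    [0,0,0,0],
    [0,0,0,0],
    [0,0,0,0],
    [0,0,-30,0],
    [0,0,-70,0],
    [0,0,-110,0],
    [-40,0,-130,0],
    [-80,0,-130,0],
    [-80,0,-130,0],
    [-80,0,-130,0],
  ],
  grip=55,
)

```text
clock: 18.23
position: [0.5262, 0.3843, 0.3824]
ee_rot: [-0.884, -3.014, 0.0]
force: [-1.5, 0.6, 1.2]
width: 0.601
```

```bash
python3 - <<'E'
from h import *
stat(); st=arm.observe()
save('wrist','w9',scale=1.4); np.save('pics/w9cam.npy',campose('wrist',st)[2])
save('scene','s9',(100,180,450,370),2.2)
E
```

```text
t 18.23 p [0.5262 0.3843 0.3824] psi 147.3 zax [-9.e-04  2.e-04 -1.e+00] F [-1.5  0.6  1.2] w 55.2 q [-0.32  0.57 -0.62  1.49  0.35  1.19  0.  ]
```

View pics/w9.png

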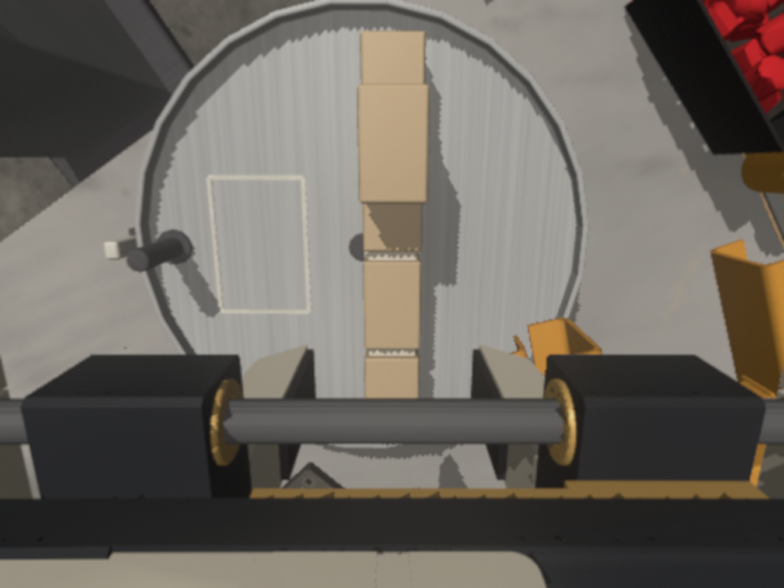

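View pics/s9.png

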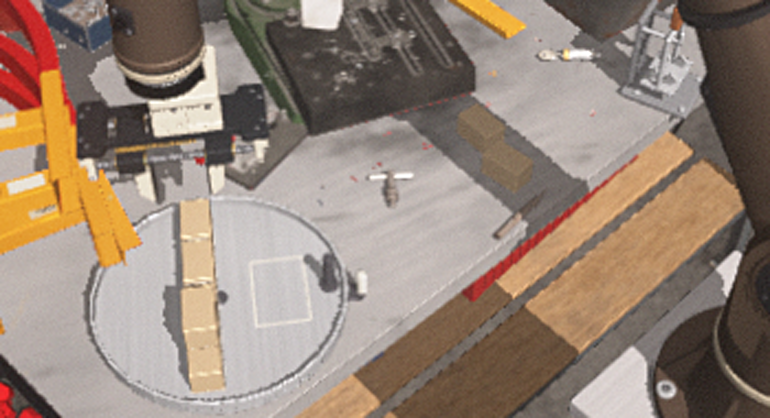

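```bash
python3 - <<'E'
from h import *
W=wcam('w9')
q=px2w(W,np.array([(358,85),(427,85),(425,202),(360,202)])/1.4,.104); print('brick',wf(q).round(1).tolist(),wf(q).mean(0))
q=px2w(W,np.array([(361,31),(424,31)])/1.4,.068); print('wall end',wf(q).round(1).tolist())
q=px2w(W,np.array([(208,178),(303,178),(308,312),(219,312)])/1.4,.032); print('rect',wf(q).round(1).tolist(),wf(q).mean(0))
# next: brick B at approx
plan([(.43,.15,.36,150),(.42,.0,.36,165),(.46,-.035,.36,180)])
E
```

```text
brick [[-16.7, 92.3], [17.2, 92.4], [17.4, 35.9], [-16.5, 35.9]] [ 0.35935393 64.14615197]
wall end [[-17.0, 124.6], [17.3, 124.7]]
rect [[-121.1, 45.6], [-58.6, 45.9], [-59.3, -46.5], [-122.4, -46.7]] [-90.3357272   -0.41587633]
[ -46.2 -249.4   22.6] -0.045 rows>= 4.07
[-118.6 -381.2   22.6] -0.307 rows>= 2.41
[-171.2 -389.1   22.5] -0.569 rows>= 1.4
```

```bash
python3 - <<'E'
from h import *
W=wcam('w6')
print(px2w(W,np.array([(550,117),(555,117),(605,0)])/1.4,.075), px2w(W,np.array([(550,117)])/1.4,.0))
T=campose('top'); print(px2w(T,np.array([(348,291),(448,323),(470,240)])/1.4,.075))
print(px2w(T,np.array([(439,326)])/1.4,.075))
E
```

```text
[[ 0.5388588  -0.09907439  0.075     ]
 [ 0.54198603 -0.09907715  0.075     ]
 [ 0.56551775 -0.03427062  0.075     ]] [[ 0.56147366 -0.09259633  0.        ]]
[[ 0.62491343  0.11929653  0.075     ]
 [ 0.54930107 -0.10293273  0.075     ]
 [ 0.73679682 -0.15756786  0.075     ]]
[[ 0.5429288  -0.08280923  0.075     ]]
```

```bash
python3 - <<'E'
from h import *
plan([(.43,.15,.36,150),(.42,.0,.36,165),(.495,-.058,.31,177.4)])
E
```

```text
[ -46.2 -249.4   22.6] -0.045 rows>= 4.07
[-118.6 -381.2   22.6] -0.307 rows>= 2.41
[-213.1 -389.6   72.5] -0.524 rows>= 1.71
```

Request:
move_arm(
  steps=[
    [-10,-50,5,-0.01],
    [-19,-100,10,-0.02],
    [-28,-150,15,-0.03],
    [-37,-200,20,-0.04],
    [-46,-250,22,-0.05],
    [-64,-283,22,-0.11],
    [-82,-316,22,-0.18],
    [-100,-350,22,-0.25],
    [-119,-381,22,-0.31],
    [-145,-384,35,-0.37],
    [-180,-387,50,-0.45],
    [-213,-390,72,-0.52],
    [-213,-390,72,-0.52],
    [-213,-390,72,-0.52],
  ],
  grip=56,
)

```text
clock: 20.08
position: [0.4946, -0.0579, 0.3108]
ee_rot: [-0.078, -3.14, -0.001]
force: [0.3, 0.3, 0.7]
width: 0.61
```

```bash
python3 - <<'E'
from h import *
stat(); st=arm.observe()
save('wrist','w10',scale=1.4); np.save('pics/w10cam.npy',campose('wrist',st)[2])
E
```

```text
t 20.07 p [ 0.4946 -0.0579  0.3108] psi 177.15 zax [-6.e-04  7.e-04 -1.e+00] F [0.3 0.3 0.7] w 56.0 q [ 0.51  0.42 -0.65  1.95  0.33  0.88  1.21]
```

View pics/w10.png

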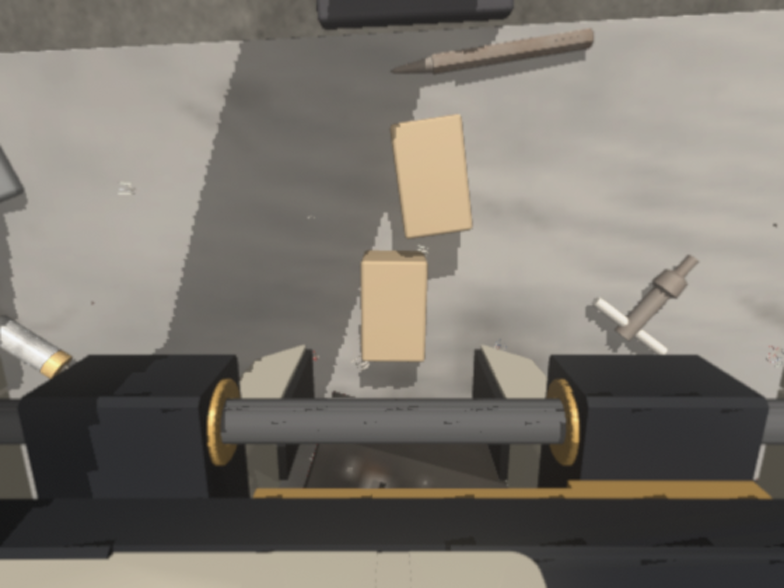

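```bash
python3 - <<'E'
from h import *
im=np.load('pics/w10.npy')[:,:,::-1]
cv2.imwrite('pics/w10z.png',cv2.resize(im[75:265,245:345],None,fx=3,fy=3,interpolation=cv2.INTER_CUBIC))
W=wcam('w10'); M,p=axes()
A=np.array([(362,262),(427,262),(424,360),(361,360)])/1.4
B=np.array([(393,126),(459,116),(471,228),(406,237)])/1.4
for q in(A,B):
    w=px2w(W,q,.036); d=(w[0]-w[3]+w[1]-w[2]); print(w.mean(0).round(4),'ang',np.degrees(np.arctan2(d[1],d[0]))%180,'tool',((w-p)@M*1e3).round(1).tolist())
E
```

```text
[ 0.5026 -0.0577  0.036 ] ang 176.12028887018576 tool [[20.1, -16.4, 275.2], [20.1, 18.2, 275.2], [-36.0, 17.6, 275.2], [-36.0, -17.8, 275.2]]
[ 0.4324 -0.0345  0.036 ] ang 5.034424991190065 tool [[88.5, 0.1, 275.2], [93.1, 32.5, 275.2], [38.2, 40.9, 275.2], [33.4, 6.9, 275.2]]
```

View pics/w10z.png

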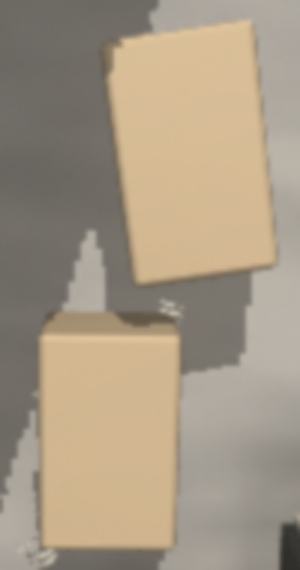

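Request:
move_arm(
  steps=[
    [0,0,30,0],
    [0,0,60,0],
    [0,0,90,0],
    [0,0,112,0],
    [0,0,122,0],
    [0,0,122,0],
  ],
)

```text
clock: 20.88
position: [0.4949, -0.0586, 0.1891]
ee_rot: [-0.079, -3.141, 0.0]
force: [0.6, -0.3, 0.2]
width: 0.61
```

Request:
move_arm(
  steps=[
    [0,0,0,0],
    [0,0,0,0],
    [0,0,0,0],
    [0,0,0,0],
    [0,0,0,0],
  ],
  grip=30,
)

```text
clock: 21.5
position: [0.4954, -0.059, 0.1894]
ee_rot: [0.08, 3.139, -0.0]
force: [-1.2, 0.6, 6.8]
width: 0.39
```

```bash
python3 - <<'E'
from h import *
stat()
E
```

```text
t 21.5 p [ 0.4954 -0.059   0.1894] psi 177.08 zax [ 1.1e-03 -1.0e-04 -1.0e+00] F [-1.2  0.6  6.8] w 35.8 q [ 0.4   0.59 -0.53  2.06  0.51  0.62  1.05]
```

```bash
python3 - <<'E'
from h import *
s=fw(0,-56.8);print(s)
plan([(.4954,-.059,.33,177.2),(.40,0.05,.37,165),(.42,.2,.37,150),(s[0],s[1],.37,147.2),(s[0],s[1],.28,147.2)])
E
```

```text
[0.56077835 0.36154231]
[  -0.2    0.  -140.6] -0.002 rows>= 2.25
[ 100.6  104.  -180.7] 0.211 rows>= 2.4
[  88.3  254.8 -180.7] 0.473 rows>= 2.42
[ -44.1  423.4 -180.6] 0.521 rows>= 3.43
[-44.  423.4 -90.6] 0.521 rows>= 1.44
```

Request:
move_arm(
  steps=[
    [0,0,-30,0],
    [0,0,-70,0],
    [0,0,-110,0],
    [0,0,-140,0],
    [33,35,-155,0.07],
    [67,70,-170,0.14],
    [100,104,-180,0.21],
    [97,154,-180,0.3],
    [92,204,-180,0.39],
    [88,255,-180,0.47],
    [55,297,-180,0.48],
    [22,339,-180,0.5],
    [-11,381,-180,0.51],
    [-44,423,-180,0.52],
    [-44,423,-150,0.52],
    [-44,423,-120,0.52],
    [-44,423,-110,0.52],
    [-44,423,-110,0.52],
  ],
)

```text
clock: 23.75
position: [0.5605, 0.3608, 0.2985]
ee_rot: [-0.885, -3.014, 0.001]
force: [0.7, -0.4, -1.4]
width: 0.386
```

```bash
python3 - <<'E'
from h import *
stat(); st=arm.observe()
save('wrist','w11',scale=1.4); np.save('pics/w11cam.npy',campose('wrist',st)[2])
save('top','t11',(100,150,350,310),3)
s=fw(0,-56.8)
print(wf(st['position']))
plan([(s[0],s[1],.27,147.2),(s[0],s[1],.258,147.2)])
E
```

```text
t 23.75 p [0.5605 0.3608 0.2985] psi 147.28 zax [-1.e-03 -7.e-04 -1.e+00] F [ 0.7 -0.4 -1.4] w 35.5 q [-0.27  0.68 -0.62  1.54  0.43  1.06  0.  ]
[ -0.80868303 -56.95285649]
[ 0.2  0.2 30. ] 0.001 rows>= 0.48
[ 0.2  0.2 42. ] 0.001 rows>= 0.19
```

View pics/w11.png

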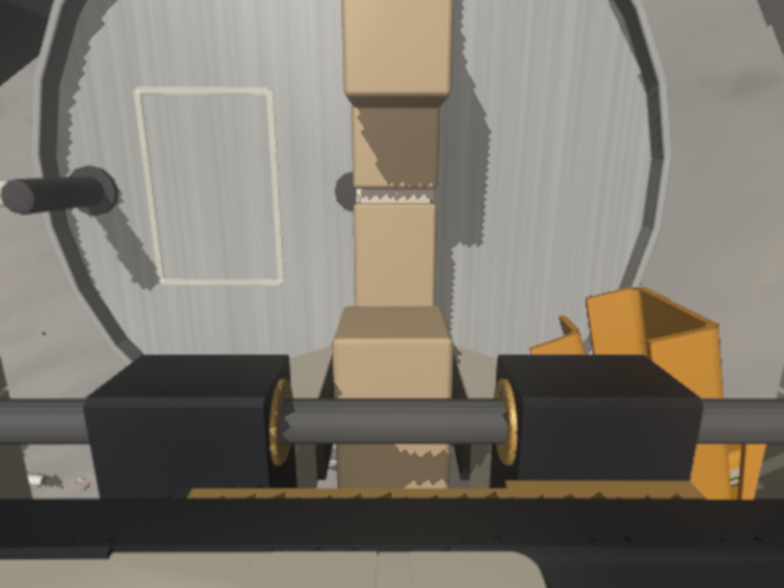

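View pics/t11.png

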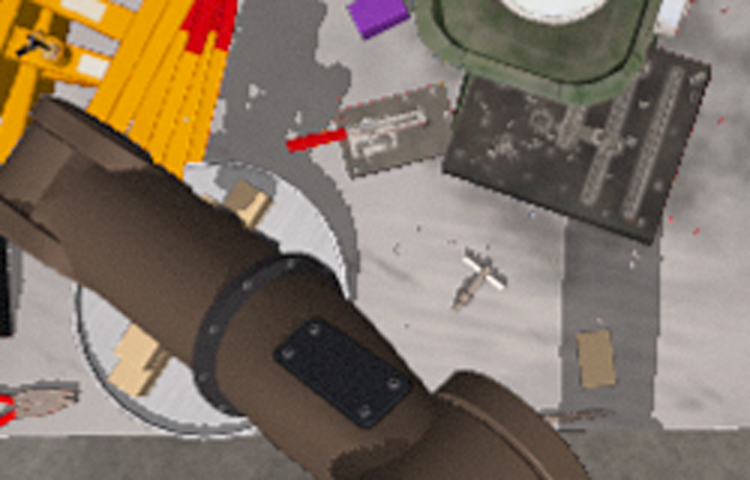

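Request:
move_arm(
  steps=[
    [0,0.5,15,0],
    [0,0.5,28,0],
    [0,0.5,35,0],
    [0,0.5,38,0],
    [0,0.5,38,0],
  ],
)

```text
clock: 24.48
position: [0.5608, 0.3616, 0.2606]
ee_rot: [-0.884, -3.014, 0.0]
force: [0.5, 0.1, -1.3]
width: 0.389
```

```bash
python3 - <<'E'
from h import *
stat(); print(wf(arm.observe()['position']))
E
```

```text
t 24.48 p [0.5608 0.3616 0.2606] psi 147.3 zax [-2.e-04 -1.e-04 -1.e+00] F [ 0.5  0.1 -1.3] w 35.7 q [-0.28  0.72 -0.6   1.57  0.46  1.   -0.02]
[ 2.07933169e-03 -5.67681794e+01]
```

Position is right; set it down the last 3 mm, release and rise.

Request:
move_arm(
  steps=[
    [0,0,1.5,0],
    [0,0,3,0],
    [0,0,3.2,0],
    [0,0,3.2,0],
  ],
)

```text
clock: 24.98
position: [0.5608, 0.3615, 0.2576]
ee_rot: [0.885, 3.014, 0.0]
force: [0.3, 0.2, -2.5]
width: 0.391
```

Request:
move_arm(
  steps=[
    [0,0,0,0],
    [0,0,0,0],
    [0,0,0,0],
    [0,0,-30,0],
    [0,0,-70,0],
    [0,0,-110,0],
    [0,0,-130,0],
    [0,0,-130,0],
  ],
  grip=52,
)

```text
clock: 25.98
position: [0.5609, 0.3618, 0.3886]
ee_rot: [0.884, 3.013, 0.003]
force: [0.4, -0.3, -0.8]
width: 0.567
```

```bash
python3 - <<'E'
from h import *
stat(); st=arm.observe()
save('wrist','w12',scale=1.4); np.save('pics/w12cam.npy',campose('wrist',st)[2])
save('scene','s12',(100,180,450,370),2.2)
plan([(.42,.2,.38,150),(.40,.05,.37,165),(.433,-.0345,.31,185)])
E
```

```text
t 25.98 p [0.5609 0.3618 0.3886] psi 147.29 zax [ 0.002   0.0012 -1.    ] F [ 0.4 -0.3 -0.8] w 52.1 q [-0.26  0.6  -0.65  1.44  0.37  1.22  0.05]
[  31.3 -211.6    6.4] -0.047 rows>= 3.42
[ -33.  -348.6   16.7] -0.309 rows>= 2.43
[-106.4 -401.7   76.7] -0.658 rows>= 1.87
```

View pics/w12.png

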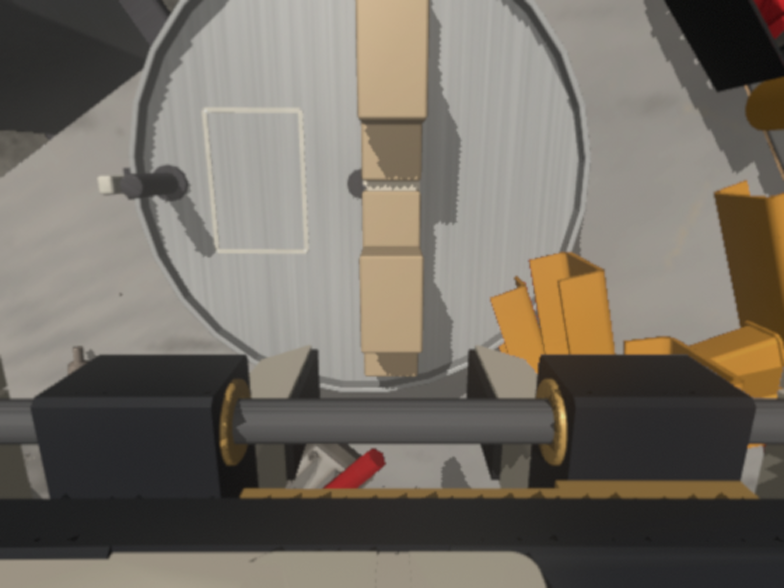

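View pics/s12.png

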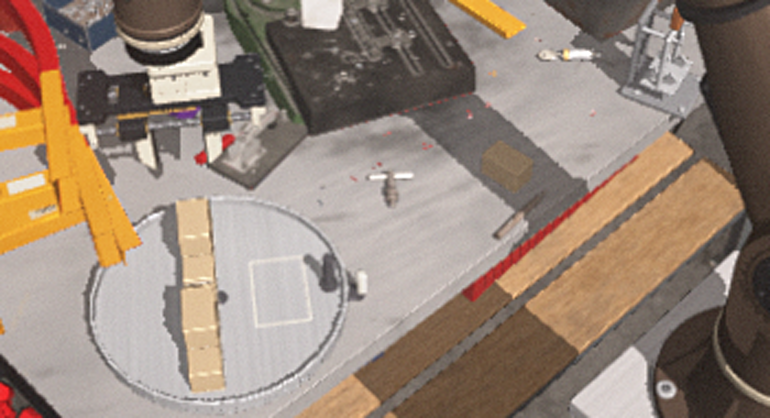

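```bash
python3 - <<'E'
from h import *
W=wcam('w12')
q=px2w(W,np.array([(361,256),(422,256),(420,352),(362,352)])/1.4,.104); print('A',wf(q).round(1).tolist(),wf(q).mean(0))
q=px2w(W,np.array([(358,118),(425,118)])/1.4,.104); print('C',wf(q).round(1).tolist())
E
```

```text
A [[-16.3, -35.8], [17.3, -35.7], [17.2, -92.3], [-16.5, -92.3]] [  0.40885766 -64.01311591]
C [[-16.8, 35.7], [17.5, 35.8]]
```

Request:
move_arm(
  steps=[
    [8,-53,2,-0.01],
    [16,-106,4,-0.02],
    [24,-160,6,-0.03],
    [31,-212,8,-0.05],
    [10,-258,12,-0.13],
    [-12,-304,15,-0.22],
    [-33,-349,17,-0.31],
    [-55,-365,35,-0.42],
    [-80,-384,55,-0.54],
    [-106,-402,76,-0.65],
    [-106,-402,76,-0.65],
    [-106,-402,76,-0.65],
  ],
  grip=56,
)

```text
clock: 27.58
position: [0.4322, -0.0336, 0.3109]
ee_rot: [0.123, -3.137, -0.002]
force: [-0.8, 0.6, 1.1]
width: 0.612
```

```bash
python3 - <<'E'
from h import *
stat(); st=arm.observe()
save('wrist','w13',scale=1.4); np.save('pics/w13cam.npy',campose('wrist',st)[2])
W=wcam('w13');print(w2px(W,[(.4324,-.0345,.036)])*1.4)
E
```

```text
t 27.57 p [ 0.4322 -0.0336  0.3109] psi -175.52 zax [-1.8e-03  9.0e-04 -1.0e+00] F [-0.8  0.6  1.1] w 56.2 q [ 0.57  0.34 -0.75  2.09  0.31  0.82  1.28]
[[390.80515469 299.11435264]]
```

View pics/w13.png

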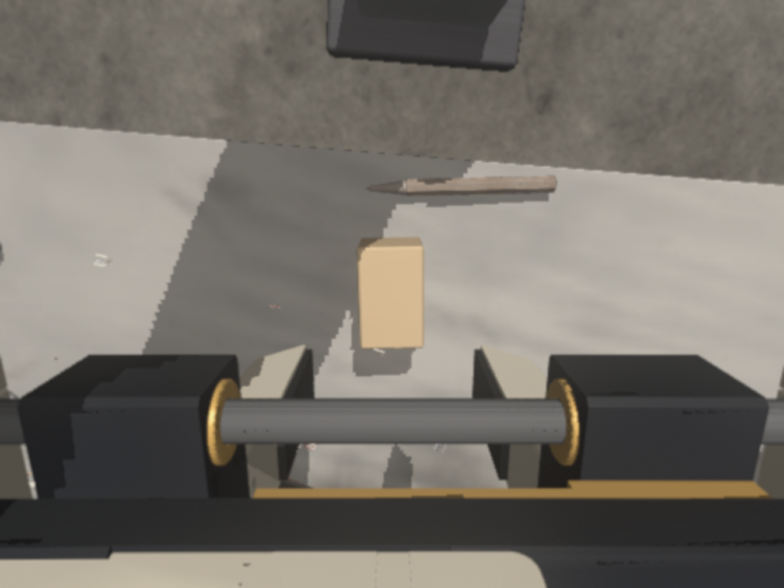

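Request:
move_arm(
  steps=[
    [0,0,30,0],
    [0,0,60,0],
    [0,0,90,0],
    [0,0,113,0],
    [0,0,124,0],
    [0,0,124,0],
  ],
)

```text
clock: 28.38
position: [0.4327, -0.0335, 0.1876]
ee_rot: [0.126, -3.139, -0.0]
force: [-0.1, 0.1, 0.4]
width: 0.613
```

Request:
move_arm(
  steps=[
    [0,0,0,0],
    [0,0,0,0],
    [0,0,0,0],
    [0,0,0,0],
    [0,0,0,0],
  ],
  grip=30,
)

```text
clock: 29.0
position: [0.433, -0.0341, 0.1881]
ee_rot: [-0.124, 3.138, -0.001]
force: [-0.9, -0.5, 7.6]
width: 0.389
```

```bash
python3 - <<'E'
from h import *
stat()
W=wcam('w13'); M=np.load('pics/w13cam.npy')
q=px2w(W,np.array([(360,247),(424,247),(423,347),(361,347)])/1.4,.036); c=q.mean(0)[:2]; print('brick',c,'ang',np.degrees(np.arctan2(*(q[0]-q[3])[[1,0]])))
Mx,p=axes(); off=(np.r_[c,0]-np.r_[p[:2],0])@Mx; print('offset tool mm',off*1e3)
s=fw(0,0-off[0]*1e3); print(s)
plan([(p[0],p[1],.34,184.5),(.40,0.08,.38,165),(.42,.22,.38,150),(s[0],s[1],.38,147.2),(s[0],s[1],.29,147.2)])
E
```

```text
t 29.0 p [ 0.433  -0.0341  0.1881] psi -175.48 zax [ 1.1e-03 -4.0e-04 -1.0e+00] F [-0.9 -0.5  7.6] w 35.8 q [ 0.4   0.54 -0.57  2.21  0.57  0.54  1.04]
brick [ 0.43195    -0.03388275] ang -175.9003693144845
offset tool mm [ 1.04766498  0.28415891 -0.00129527]
[0.5139148 0.3917438]
[-2.000e-01 -1.000e-01 -1.519e+02] 0.0 rows>= 2.43
[  23.7  116.2 -191.9] 0.341 rows>= 2.01
[  -7.2  254.2 -192. ] 0.602 rows>= 2.26
[-114.4  418.  -191.9] 0.651 rows>= 3.13
[-114.3  418.1 -101.9] 0.651 rows>= 1.44
```

Request:
move_arm(
  steps=[
    [0,0,-30,0],
    [0,0,-75,0],
    [0,0,-115,0],
    [0,0,-152,0],
    [8,39,-165,0.12],
    [16,78,-180,0.23],
    [24,116,-192,0.34],
    [13,162,-192,0.43],
    [3,208,-192,0.52],
    [-7,254,-192,0.6],
    [-34,295,-192,0.61],
    [-61,336,-192,0.63],
    [-88,377,-192,0.64],
    [-114,418,-192,0.65],
    [-114,418,-160,0.65],
    [-114,418,-130,0.65],
    [-114,418,-115,0.65],
    [-114,418,-110,0.65],
    [-114,418,-110,0.65],
  ],
)

```text
clock: 31.38
position: [0.5135, 0.3917, 0.2982]
ee_rot: [0.885, 3.014, 0.001]
force: [0.7, -0.8, -2.2]
width: 0.393
```

```bash
python3 - <<'E'
from h import *
stat(); st=arm.observe()
save('wrist','w14',scale=1.4); np.save('pics/w14cam.npy',campose('wrist',st)[2])
print(wf(st['position']))
E
```

```text
t 31.38 p [0.5135 0.3917 0.2982] psi 147.28 zax [ 5.e-04  5.e-04 -1.e+00] F [ 0.7 -0.8 -2.2] w 36.1 q [-0.31  0.66 -0.67  1.6   0.45  1.04 -0.11]
[-0.23086445 -0.7046292 ]
```

View pics/w14.png

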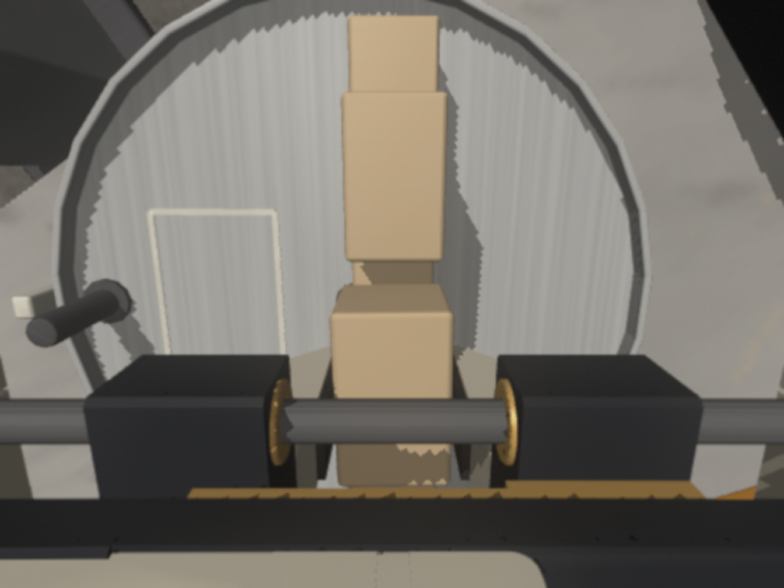

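```bash
python3 - <<'E'
from h import *
W=wcam('w14')
print('front edge wall y (want 29)',wf(px2w(W,np.array([(333,313),(451,313)])/1.4,.146)),wf(px2w(W,np.array([(343,286),(445,286)])/1.4,.110)))
print('C near edge',wf(px2w(W,np.array([(346,259),(442,259)])/1.4,.104)))
E
```

```text
front edge wall y (want 29) [[-16.85496897  28.84972036]
 [ 16.70230836  28.92637619]] [[-17.53990256  27.72521942]
 [ 18.78981465  27.81006769]]
C near edge [[-16.82186828  36.33125021]
 [ 18.05753982  36.41437867]]
```

Request:
move_arm(
  steps=[
    [0,0,15,0],
    [0,0,28,0],
    [0,0,36,0],
    [0,0,39,0],
    [0,0,39,0],
    [0,0,40.5,0],
    [0,0,41.5,0],
    [0,0,41.5,0],
  ],
)

```text
clock: 32.42
position: [0.5134, 0.3918, 0.2563]
ee_rot: [0.884, 3.014, 0.001]
force: [0.0, -0.3, -0.8]
width: 0.387
```

```bash
python3 - <<'E'
from h import *
stat(); print(wf(arm.observe()['position']))
E
```

```text
t 32.42 p [0.5134 0.3918 0.2563] psi 147.3 zax [ 4.e-04  3.e-04 -1.e+00] F [ 0.  -0.3 -0.8] w 35.5 q [-0.33  0.7  -0.64  1.63  0.49  0.97 -0.14]
[-0.25394393 -0.5902011 ]
```

Contact is starting; release, rise and look. Next comes the cradle, so I head on up for a view of the wall.

Request:
move_arm(
  steps=[
    [0,0,0,0],
    [0,0,0,0],
    [0,0,0,0],
    [0,0,-30,0],
    [0,0,-70,0],
    [0,0,-110,0],
    [-40,0,-130,0],
    [-60,0,-130,0],
    [-60,0,-130,0],
  ],
  grip=52,
)

```text
clock: 33.55
position: [0.565, 0.3577, 0.3845]
ee_rot: [-0.889, -3.012, 0.003]
force: [-0.5, 0.5, -0.0]
width: 0.567
```

```bash
python3 - <<'E'
from h import *
stat(); st=arm.observe()
save('wrist','w15',scale=1.4); np.save('pics/w15cam.npy',campose('wrist',st)[2])
save('scene','s15',scale=1.4)
E
```

```text
t 33.55 p [0.565  0.3577 0.3845] psi 147.1 zax [-0.0011 -0.0015 -1.    ] F [-0.5  0.5 -0. ] w 52.1 q [-0.23  0.62 -0.69  1.44  0.4   1.23  0.04]
```

View pics/w15.png

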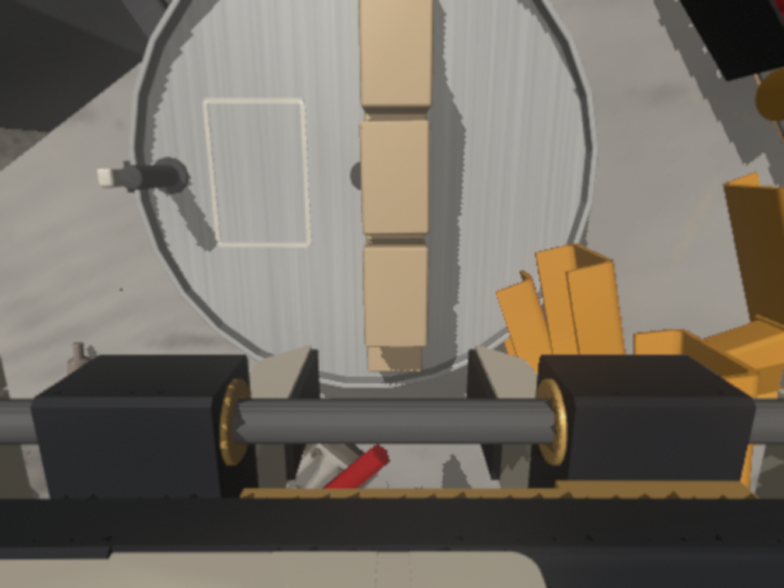

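View pics/s15.png

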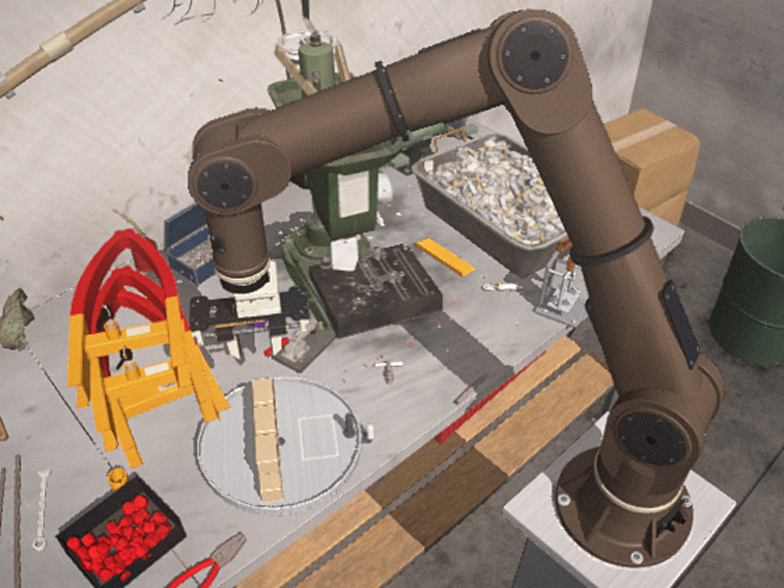

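```bash
python3 - <<'E'
from h import *
W=wcam('w15')
q=px2w(W,np.array([(361,121),(428,121),(428,234),(363,234)])/1.4,.104); print('B',wf(q).round(1).tolist(),wf(q).mean(0))
q=px2w(W,np.array([(363,245),(427,245),(426,346),(364,346)])/1.4,.104); print('A',wf(q).round(1).tolist(),wf(q).mean(0))
q=px2w(W,np.array([(360,106),(431,106)])/1.4,.104); print('C',wf(q).round(1).tolist())
plan([(.42,.15,.42,135),(.39,-.1,.42,115),(.39,-.40,.42,102)])
E
```

```text
B [[-17.1, 28.6], [16.7, 28.6], [17.8, -28.4], [-17.0, -28.4]] [0.10896791 0.09302747]
A [[-17.1, -34.4], [17.4, -34.4], [17.9, -92.4], [-17.5, -92.4]] [  0.14885428 -63.38414847]
C [[-17.4, 35.7], [18.1, 35.7]]
[   7.1 -253.7  -34.9] 0.215 rows>= 4.1
[-102.6 -480.3  -34.7] 0.564 rows>= 4.03
[-264.5 -732.9  -34.5] 0.791 rows>= 4.8
```

Three bricks sit within 1 mm of their slots. Now over to the hook.

Request:
move_arm(
  steps=[
    [2,-50,-10,0.04],
    [3,-101,-20,0.08],
    [5,-152,-30,0.13],
    [6,-203,-35,0.17],
    [7,-254,-35,0.21],
    [-15,-299,-35,0.28],
    [-37,-344,-35,0.35],
    [-59,-390,-35,0.42],
    [-81,-435,-35,0.49],
    [-103,-480,-35,0.56],
    [-130,-522,-35,0.6],
    [-157,-564,-35,0.64],
    [-184,-606,-35,0.68],
    [-211,-648,-35,0.72],
    [-238,-690,-35,0.76],
    [-264,-733,-35,0.79],
    [-264,-733,-35,0.79],
    [-264,-733,-35,0.79],
  ],
)

```text
clock: 35.9
position: [0.3905, -0.3985, 0.4201]
ee_rot: [-1.973, -2.443, -0.002]
force: [0.1, 0.1, -0.4]
width: 0.57
```

```bash
python3 - <<'E'
from h import *
stat(); st=arm.observe()
save('wrist','w16',scale=1.4); np.save('pics/w16cam.npy',campose('wrist',st)[2])
E
```

```text
t 35.9 p [ 0.3905 -0.3985  0.4201] psi 102.14 zax [-7.e-04  2.e-03 -1.e+00] F [ 0.1  0.1 -0.4] w 52.3 q [ 0.9   0.33 -0.26  1.7   0.09  1.12  0.82]
```

View pics/w16.png

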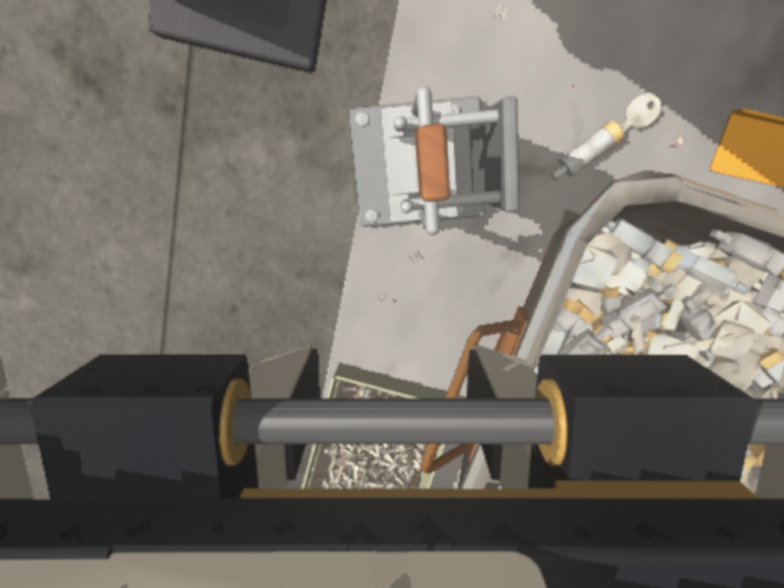

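```bash
python3 - <<'E'
from h import *
im=np.load('pics/w16.npy')[:,:,::-1]
cv2.imwrite('pics/w16z.png',cv2.resize(im[55:175,245:385],None,fx=5,fy=5,interpolation=cv2.INTER_CUBIC))
E
```

```text
(no output)
```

View pics/w16z.png

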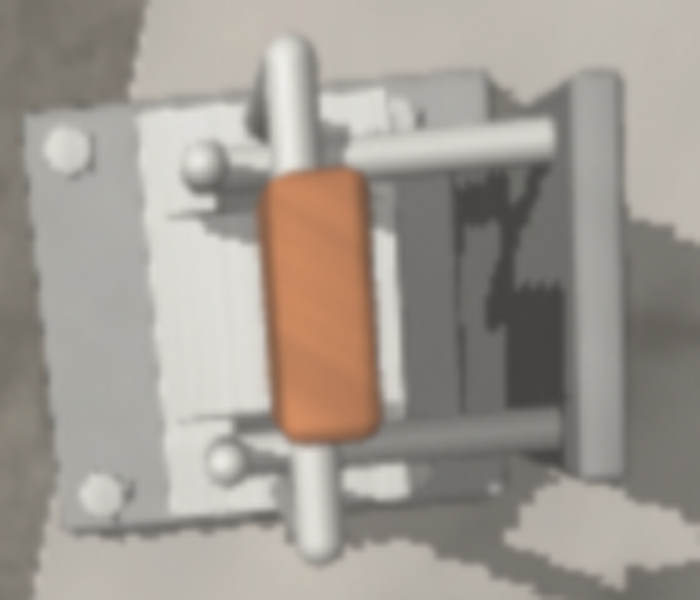

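```bash
python3 - <<'E'
from h import *
W=wcam('w16')
f=lambda a:np.array(a)/5+[245,55]
q=px2w(W,f([(272,178),(367,172),(380,435),(288,440)]),.162)
print(q[:,:2].round(4).tolist(),'c',q.mean(0).round(4)); d=q[0]-q[3]+q[1]-q[2]; print('y-axis ang',np.degrees(np.arctan2(d[1],d[0])),'len',np.linalg.norm(q[0]-q[3]),np.linalg.norm(q[0]-q[1]))
b=px2w(W,f([(288,50),(319,547)]),.124); d=b[0]-b[1]; print('bar',b.mean(0),np.degrees(np.arctan2(d[1],d[0])),np.linalg.norm(d))
t=px2w(W,f([(207,165),(228,461)]),.134); d=t[0]-t[1]; print('tips',t.mean(0),np.degrees(np.arctan2(d[1],d[0])),np.linalg.norm(d))
bp=px2w(W,f([(597,72),(603,475)]),.128); d=bp[0]-bp[1]; print('back',bp.mean(0),np.degrees(np.arctan2(d[1],d[0])),np.linalg.norm(d))
v=px2w(W,f([(207,165)]),.134)-px2w(W,f([(545,135)]),.120); print('prong ang',np.degrees(np.arctan2(-v[0][1],-v[0][0])))
v=px2w(W,f([(228,461)]),.134)-px2w(W,f([(555,425)]),.120); print('prong ang',np.degrees(np.arctan2(-v[0][1],-v[0][0])))
E
```

```text
[[0.3846, -0.31], [0.3965, -0.3067], [0.4062, -0.3388], [0.3943, -0.3421]] c [ 0.3954 -0.3244  0.162 ]
y-axis ang 106.80330420733516 len 0.03345068384541727 0.01230653513297842
bar [ 0.39501591 -0.32426507  0.124     ] 107.02562970120388 0.07342376767143942
tips [ 0.38215222 -0.32831127  0.134     ] 106.77169161653235 0.042283198577336555
back [ 0.43725026 -0.31099103  0.128     ] 106.81367743194821 0.05817841966252143
prong ang 18.1219368403512
prong ang 17.092081700714758
```

```bash
python3 - <<'E'
from h import *
print(trin([(wcam('w16'),(np.array([640,175])/1.4)),(campose('top'),np.array([548,335])/1.4)]),trin([(campose('scene'),np.array([523,258])/1.4),(campose('top'),np.array([548,345])/1.4)]))
plan([(.3955,-.3244,.37,106.9),(.3955,-.3244,.311,106.9)])
E
```

```text
(array([ 0.5137, -0.3085,  0.1221]), array([0.0052])) (array([ 0.5027, -0.3149,  0.083 ]), array([0.0108]))
[71.  20.4 50.6] -0.082 rows>= 1.43
[ 70.9  20.4 109.6] -0.082 rows>= 0.94
```

Request:
move_arm(
  steps=[
    [35,10,15,-0.04],
    [71,20,30,-0.08],
    [71,20,50,-0.08],
    [71,20,60,-0.08],
    [71,20,60,-0.08],
    [71,20,60,-0.08],
  ],
  grip=32,
)

```text
clock: 36.7
position: [0.3949, -0.3267, 0.3616]
ee_rot: [1.877, 2.518, 0.0]
force: [0.0, 0.4, 0.2]
width: 0.35
```

```bash
python3 - <<'E'
from h import *
stat(); st=arm.observe()
save('wrist','w17',scale=1.4); np.save('pics/w17cam.npy',campose('wrist',st)[2])
W=wcam('w17');print(w2px(W,[(.3954,-.3244,.162)])*1.4)
plan([(.3955,-.3244,.311,106.9)])
E
```

```text
t 36.7 p [ 0.3949 -0.3267  0.3616] psi 106.6 zax [ 7.e-04 -5.e-04 -1.e+00] F [0.  0.4 0.2] w 32.1 q [ 0.83  0.32 -0.31  1.88  0.12  0.96  0.76]
[[393.4647672  344.59441239]]
[ 2.2  1.3 50.7] -0.005 rows>= 0.81
```

View pics/w17.png

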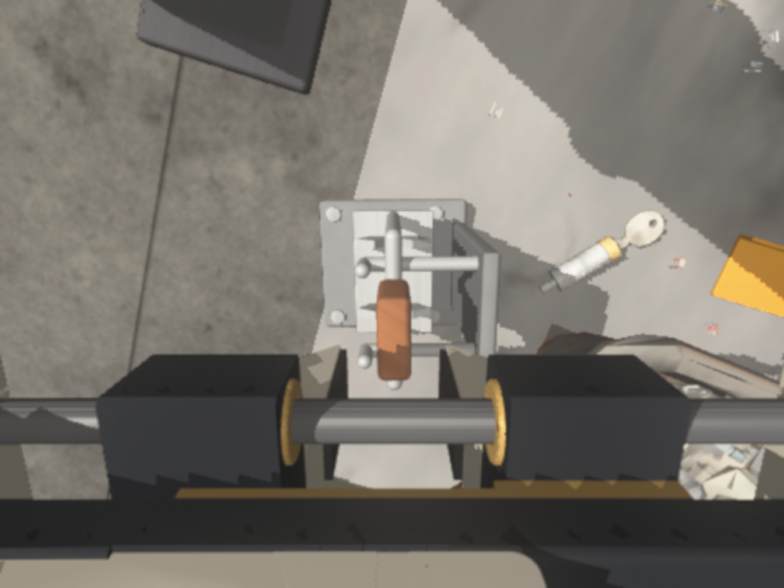

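```bash
python3 - <<'E'
from h import *
im=np.load('pics/w17.npy')[:,:,::-1]
cv2.imwrite('pics/w17z.png',cv2.resize(im[140:280,215:365],None,fx=5,fy=5,interpolation=cv2.INTER_CUBIC)[:600])
E
```

```text
(no output)
```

View pics/w17z.png

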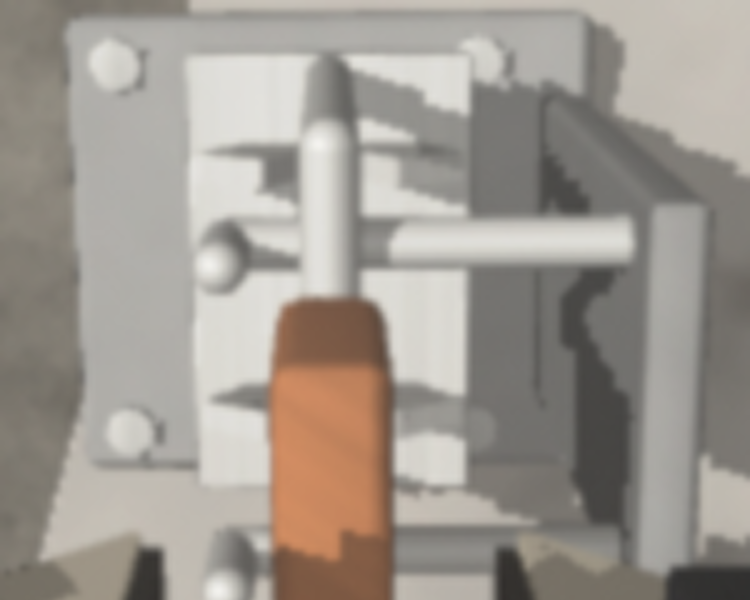

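```bash
python3 - <<'E'
from h import *
print(trin([(wcam('w16'),(310.2,116.2)),(wcam('w17'),(281.3,241.5))]))
f=lambda a:np.array(a)/5+[245,55]
g=lambda a:np.array(a)/5+[215,140]
print('bar end',trin([(wcam('w16'),f((288,45))),(wcam('w17'),g((327,128)))]))
print('tip ball',trin([(wcam('w16'),f((207,163))),(wcam('w17'),g((222,262)))]))
print('front top corner R',trin([(wcam('w16'),f((363,174))),(wcam('w17'),g((388,362)))]),'L',trin([(wcam('w16'),f((275,180))),(wcam('w17'),g((274,362)))]))
E
```

```text
(array([ 0.3956, -0.324 ,  0.1558]), array([0.0002]))
bar end (array([ 0.3842, -0.2877,  0.1185]), array([0.0001]))
tip ball (array([ 0.3759, -0.3071,  0.1248]), array([0.0001]))
front top corner R (array([ 0.3967, -0.3063,  0.1536]), array([0.])) L (array([ 0.3849, -0.3096,  0.1548]), array([0.0006]))
```

Request:
move_arm(
  steps=[
    [2,1.3,15,-0.005],
    [2,1.3,30,-0.005],
    [2,1.3,45,-0.005],
    [2,1.3,54,-0.005],
    [2,1.3,54,-0.005],
    [2,1.3,54,-0.005],
  ],
)

```text
clock: 37.5
position: [0.3955, -0.3244, 0.3073]
ee_rot: [1.871, 2.523, 0.0]
force: [0.8, 0.0, -0.8]
width: 0.347
```

```bash
python3 - <<'E'
from h import *
stat()
save('wrist','w18',scale=1.4); save('scene','s18',(330,150,480,250),5)
E
```

```text
t 37.5 p [ 0.3955 -0.3244  0.3073] psi 106.9 zax [ 4.e-04 -3.e-04 -1.e+00] F [ 0.8  0.  -0.8] w 31.8 q [ 0.81  0.38 -0.3   1.95  0.15  0.83  0.73]
```

View pics/w18.png

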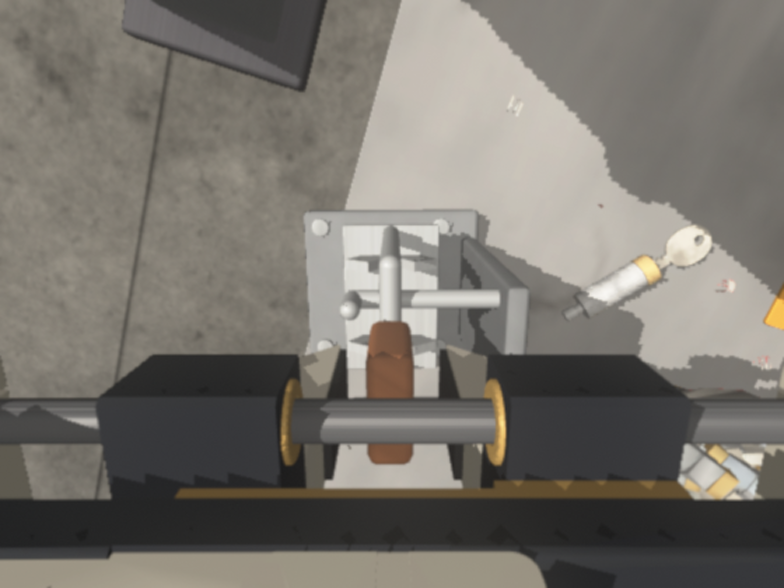

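View pics/s18.png

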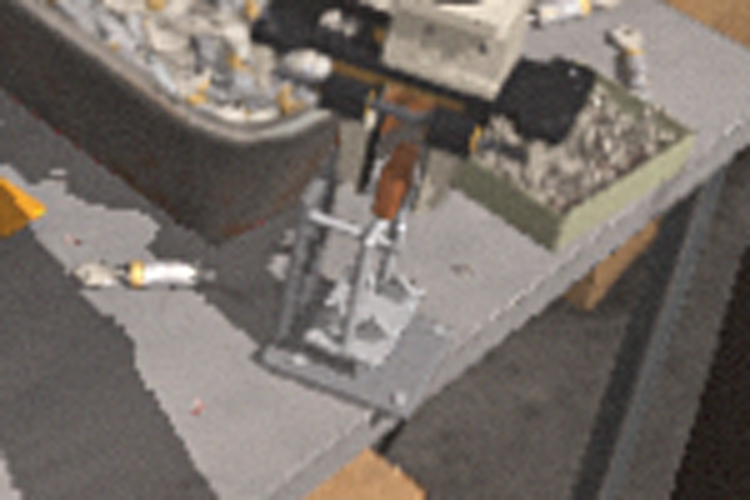

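Request:
move_arm(
  steps=[
    [0,0,0,0],
    [0,0,0,0],
    [0,0,0,0],
    [0,0,0,0],
    [0,0,0,0],
  ],
  grip=6,
  grip_force=40,
)

```text
clock: 38.22
position: [0.3953, -0.3244, 0.3072]
ee_rot: [1.871, 2.523, -0.0]
force: [-0.7, 0.9, 2.9]
width: 0.146
```

```bash
python3 - <<'E'
from h import *
stat()
E
```

```text
t 38.23 p [ 0.3953 -0.3244  0.3072] psi 106.89 zax [ 1.e-04 -2.e-04 -1.e+00] F [-0.7  0.9  2.9] w 13.4 q [ 0.81  0.38 -0.3   1.95  0.15  0.83  0.73]
```

Request:
move_arm(
  steps=[
    [0,0,-5,0],
    [0,0,-12,0],
    [0,0,-20,0],
    [0,0,-28,0],
    [0,0,-31,0],
    [0,0,-31,0],
  ],
)

```text
clock: 38.98
position: [0.3953, -0.3243, 0.3383]
ee_rot: [1.871, 2.523, -0.0]
force: [-0.3, -0.3, -3.3]
width: 0.15
```

```bash
python3 - <<'E'
from h import *
stat()
save('wrist','w19',scale=1.4); save('scene','s19',(330,150,480,250),5)
E
```

```text
t 38.98 p [ 0.3953 -0.3243  0.3383] psi 106.9 zax [ 4.e-04 -4.e-04 -1.e+00] F [-0.3 -0.3 -3.3] w 13.8 q [ 0.82  0.34 -0.31  1.91  0.13  0.9   0.75]
```

View pics/s19.png

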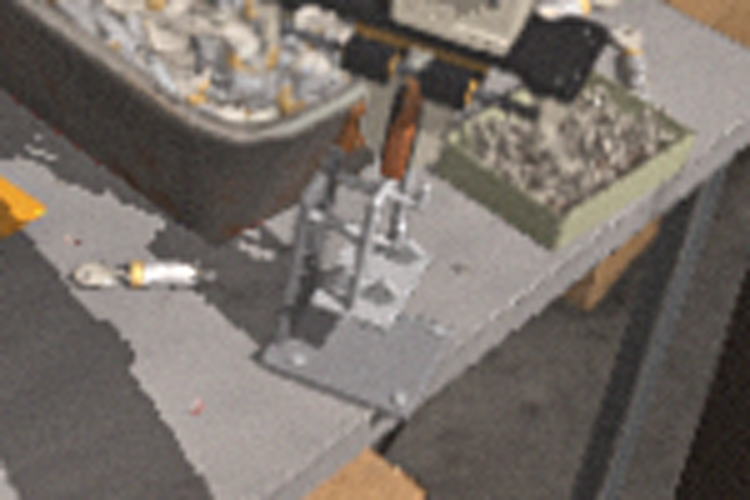

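View pics/w19.png

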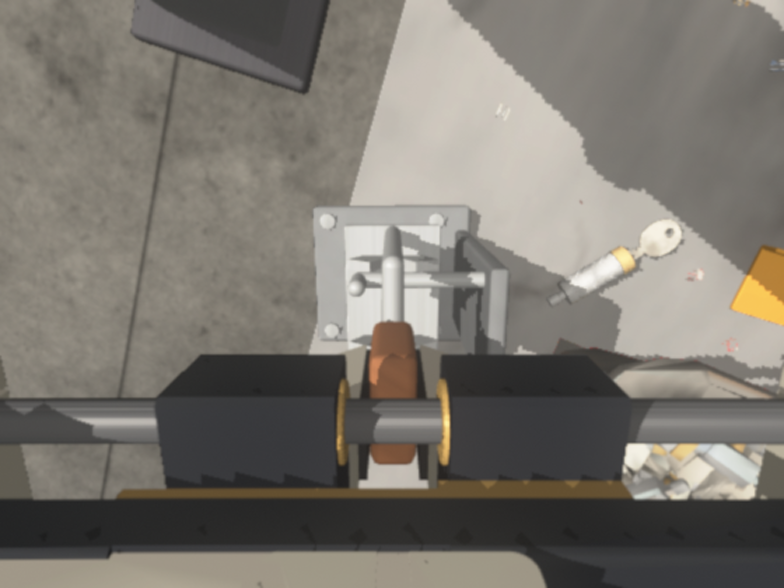

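Request:
move_arm(
  steps=[
    [0,-8,0,0],
    [0,-20,0,0],
    [0,-34,0,0],
    [0,-48,0,0],
    [0,-60,0,0],
    [0,-70,0,0],
    [0,-72,0,0],
    [0,-72,-15,0],
    [0,-72,-40,0],
    [0,-72,-70,0],
    [0,-72,-95,0],
    [0,-72,-105,0],
    [0,-72,-105,0],
  ],
)

```text
clock: 40.7
position: [0.3267, -0.3451, 0.4436]
ee_rot: [1.87, 2.523, -0.0]
force: [0.9, -0.1, -3.1]
width: 0.148
```

```bash
python3 - <<'E'
from h import *
stat()
s=fw(-90,0); print(s)
save('scene','s20',(330,100,500,250),4)
plan([(.38,-.15,.44,115),(.40,.1,.44,135),(.42,.22,.44,147.2),(s[0],s[1],.44,147.2),(s[0],s[1],.34,147.2)])
E
```

```text
t 40.7 p [ 0.3267 -0.3451  0.4436] psi 106.93 zax [ 1.e-03 -9.e-04 -1.e+00] F [ 0.9 -0.1 -3.1] w 13.6 q [ 0.96  0.18 -0.3   1.85  0.06  1.12  0.93]
[0.46428043 0.31666034]
[171.  108.    2.8] -0.141 rows>= 3.24
[404.4 199.8   2.8] -0.49 rows>= 4.01
[513.3 253.9   2.8] -0.703 rows>= 1.95
[592.9 324.4   2.8] -0.703 rows>= 1.7
[592.9 324.4 102.8] -0.703 rows>= 1.6
```

View pics/s20.png

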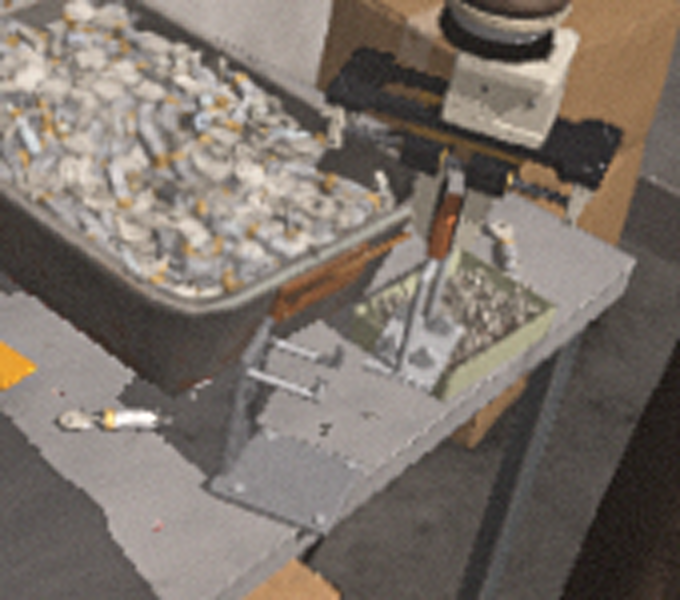

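Request:
move_arm(
  steps=[
    [25,16,1,-0.02],
    [65,40,2,-0.05],
    [100,63,2,-0.08],
    [135,86,2,-0.11],
    [171,108,3,-0.14],
    [218,126,3,-0.21],
    [265,145,3,-0.28],
    [312,163,3,-0.35],
    [358,182,3,-0.42],
    [404,200,3,-0.49],
    [440,218,3,-0.56],
    [477,236,3,-0.63],
    [513,254,3,-0.7],
    [540,278,3,-0.7],
    [567,301,3,-0.7],
    [585,318,3,-0.7],
    [593,324,3,-0.703],
    [593,324,3,-0.703],
    [593,324,3,-0.703],
  ],
)

```text
clock: 43.12
position: [0.4637, 0.3156, 0.4398]
ee_rot: [-0.888, -3.013, 0.002]
force: [-0.2, -0.8, -3.3]
width: 0.151
```

```bash
python3 - <<'E'
from h import *
stat(); st=arm.observe(); print(wf(st['position']))
save('wrist','w21',scale=1.4); np.save('pics/w21cam.npy',campose('wrist',st)[2])
save('scene','s21',(100,180,400,370),2.6)
E
```

```text
t 43.12 p [0.4637 0.3156 0.4398] psi 147.16 zax [-4.0e-04 -1.1e-03 -1.0e+00] F [-0.2 -0.8 -3.3] w 13.8 q [-0.1   0.43 -0.83  1.63  0.33  1.23 -0.  ]
[-9.11899121e+01 -4.21165105e-02]
```

View pics/w21.png

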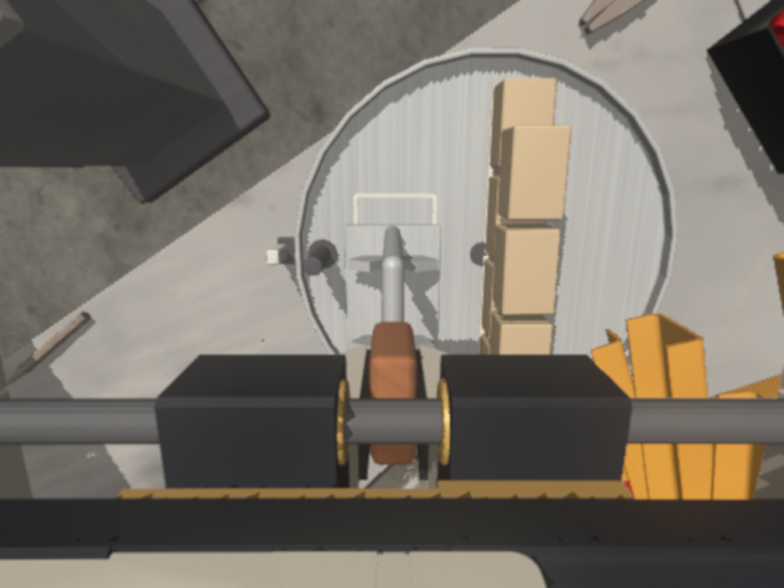

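View pics/s21.png

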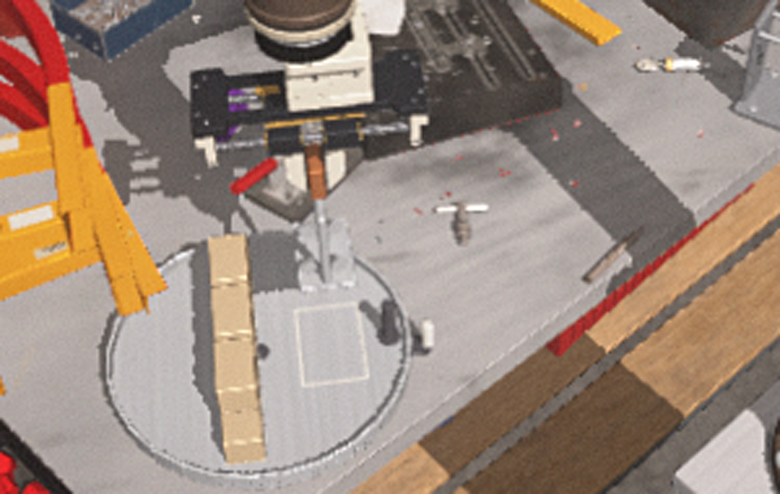

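```bash
python3 - <<'E'
from h import *
W=wcam('w21')
for z in(.165,.169,.173): 
    q=px2w(W,np.array([(347,226),(440,226)])/1.4,z); print(z,wf(q).round(1).tolist(),np.linalg.norm(q[0]-q[1]))
s=fw(-90,0); plan([(s[0],s[1],.36,147.2),(s[0],s[1],.315,147.2)])
E
```

```text
0.165 [[-115.0, 38.9], [-66.5, 38.9]] 0.0485027643741465
0.169 [[-114.6, 39.4], [-66.9, 39.4]] 0.04774216888844013
0.173 [[-114.3, 39.9], [-67.3, 39.9]] 0.04698157340273373
[ 0.3  1.2 80.1] -0.001 rows>= 1.28
[  0.4   1.2 125.1] -0.001 rows>= 0.72
```

Request:
move_arm(
  steps=[
    [0,1,25,0],
    [0,1,55,0],
    [0,1,85,0],
    [0,1,105,0],
    [0,1,118,0],
    [0,1,122,0],
    [0,1,122,0],
  ],
)

```text
clock: 44.1
position: [0.4647, 0.3173, 0.3184]
ee_rot: [0.888, 3.013, 0.001]
force: [0.1, 0.3, -3.4]
width: 0.145
```

```bash
python3 - <<'E'
from h import *
stat(); print(wf(arm.observe()['position']))
save('scene','s22',(180,250,280,330),7)
E
```

```text
t 44.1 p [0.4647 0.3173 0.3184] psi 147.17 zax [ 5.e-04  3.e-04 -1.e+00] F [ 0.1  0.3 -3.4] w 13.3 q [-0.15  0.54 -0.77  1.79  0.44  0.99 -0.1 ]
[-8.92464689e+01 -7.30017552e-02]
```

View pics/s22.png

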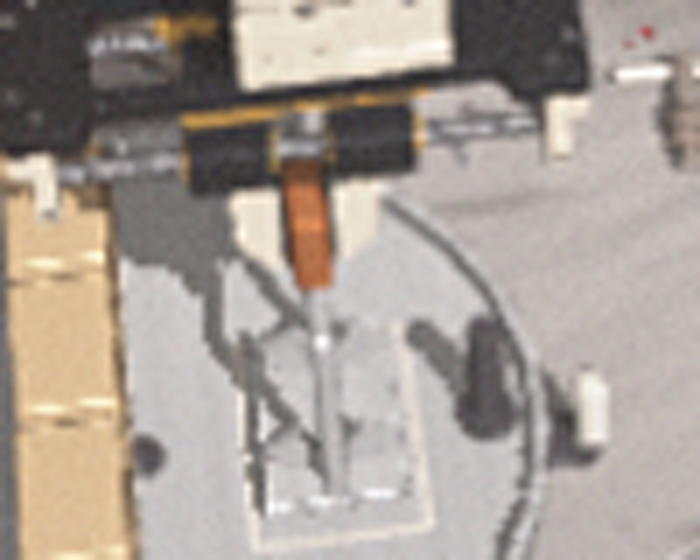

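Lower in small steps until the force shows contact.

Request:
move_arm(
  steps=[
    [0,0,2,0],
    [0,0,4,0],
    [0,0,6,0],
    [0,0,7,0],
    [0,0,7,0],
  ],
)

```text
clock: 44.78
position: [0.4646, 0.3172, 0.3109]
ee_rot: [-0.888, -3.014, 0.0]
force: [0.2, -0.8, -3.3]
width: 0.151
```

```bash
python3 - <<'E'
from h import *
stat()
E
```

```text
t 44.77 p [0.4646 0.3172 0.3109] psi 147.18 zax [-1.e-04 -1.e-04 -1.e+00] F [ 0.2 -0.8 -3.3] w 13.8 q [-0.16  0.55 -0.77  1.79  0.45  0.98 -0.11]
```

Request:
move_arm(
  steps=[
    [0,0,1,0],
    [0,0,2,0],
    [0,0,2,0],
  ],
)

```text
clock: 45.15
position: [0.4646, 0.3174, 0.3101]
ee_rot: [0.887, 3.013, 0.0]
force: [-2.3, -3.5, 9.5]
width: 0.151
```

Request:
move_arm(
  steps=[
    [0,0,1,0],
    [0,0,1.5,0],
    [0,0,1.5,0],
  ],
)

```text
clock: 45.52
position: [0.4645, 0.3176, 0.3101]
ee_rot: [0.887, 3.011, 0.001]
force: [-5.6, -7.1, 26.0]
width: 0.149
```

Request:
move_arm(
  steps=[
    [0,0,-1.5,0],
    [0,0,-2.2,0],
    [0,0,-2.2,0],
  ],
)

```text
clock: 45.9
position: [0.4647, 0.3173, 0.3101]
ee_rot: [0.888, 3.013, 0.001]
force: [-1.9, -1.0, 7.1]
width: 0.151
```

Request:
move_arm(
  steps=[
    [0,0,0,0],
    [0,0,0,0],
    [0,0,0,0],
    [0,0,0,0],
  ],
  grip=34,
)

```text
clock: 46.4
position: [0.4646, 0.3172, 0.3096]
ee_rot: [-0.888, -3.013, 0.0]
force: [-0.0, -0.8, -1.1]
width: 0.372
```

Request:
move_arm(
  steps=[
    [0,0,-20,0],
    [0,0,-50,0],
    [0,0,-90,0],
    [0,0,-130,0],
    [-40,0,-150,0],
    [-80,0,-150,0],
    [-100,20,-150,0],
    [-100,20,-150,0],
    [-100,20,-150,0],
  ],
)

```text
clock: 47.52
position: [0.5588, 0.2803, 0.4595]
ee_rot: [-0.886, -3.013, 0.0]
force: [-0.2, -0.4, 0.3]
width: 0.374
```

```bash
python3 - <<'E'
from h import *
stat(); st=arm.observe()
save('wrist','w23',scale=1.4); np.save('pics/w23cam.npy',campose('wrist',st)[2])
save('scene','s23',scale=1.4)
im=np.load('pics/s23.npy')[:,:,::-1]; cv2.imwrite('pics/s23z.png',cv2.resize(im[250:380,130:290],None,fx=4.6,fy=4.6,interpolation=cv2.INTER_CUBIC))
E
```

```text
t 47.52 p [0.5588 0.2803 0.4595] psi 147.24 zax [-8.e-04  2.e-04 -1.e+00] F [-0.2 -0.4  0.3] w 34.3 q [-0.05  0.52 -0.79  1.44  0.37  1.34  0.14]
```

View pics/w23.png

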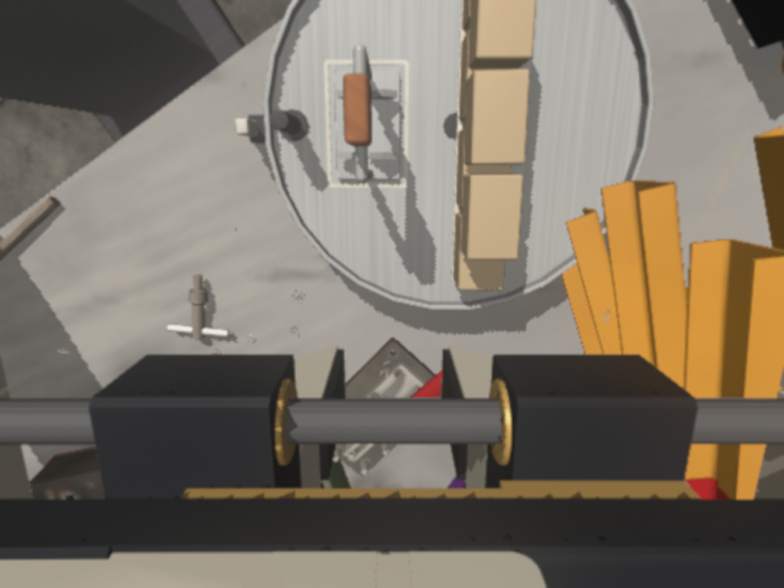

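View pics/s23z.png

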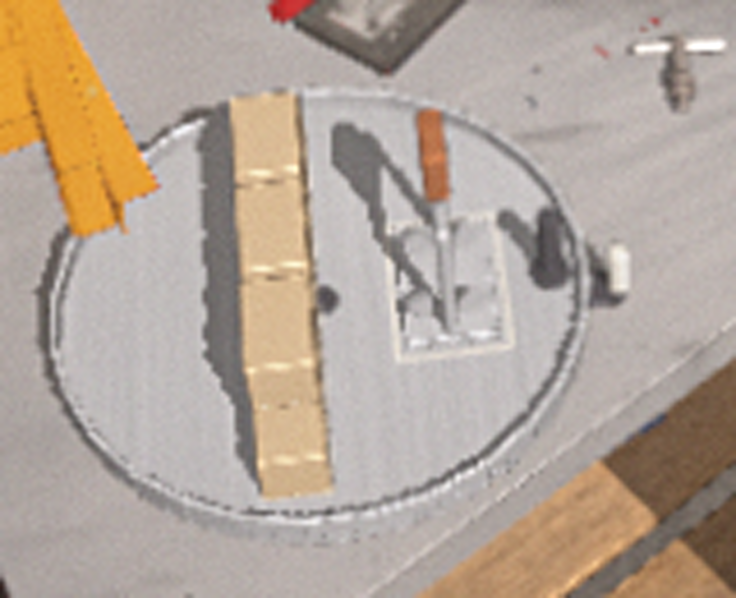

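```bash
python3 - <<'E'
from h import *
W=wcam('w23')
q=px2w(W,np.array([(472,70),(528,70),(524,163),(472,161)])/1.4,.104); print('B',wf(q).mean(0).round(1))
q=px2w(W,np.array([(469,175),(521,175),(518,259),(468,257)])/1.4,.104); print('A',wf(q).mean(0).round(1))
q=px2w(W,np.array([(477,57),(533,58)])/1.4,.104); print('C edge',wf(q).round(1).tolist())
r=px2w(W,np.array([(325,62),(408,62),(406,186),(330,186)])/1.4,.032); print('rect',wf(r).round(1).tolist(),wf(r).mean(0))
f=px2w(W,np.array([(335,66),(402,66),(401,180),(338,180)])/1.4,.038); print('foot',wf(f).round(1).tolist(),wf(f).mean(0))
g=px2w(W,np.array([(344,75),(369,75),(371,145),(345,142)])/1.4,.162); print('grip',wf(g).round(1).tolist(),wf(g).mean(0))
p=px2w(W,np.array([(241,126)])/1.4,.043)[0,:2]-HUB; print('pointer ang',np.degrees(np.arctan2(-p[1],-p[0])))
im=np.load('pics/w23.npy')[:,:,::-1]; cv2.imwrite('pics/w23z.png',cv2.resize(im[30:210,160:400],None,fx=3.3,fy=3.3,interpolation=cv2.INTER_CUBIC))
E
```

```text
B [-0.5  0.5]
A [  0.  -63.9]
C edge [[-16.4, 36.0], [18.8, 35.4]]
rect [[-121.2, 46.1], [-57.7, 46.2], [-58.4, -46.2], [-120.4, -46.3]] [-8.94061881e+01 -4.95539699e-02]
foot [[-113.0, 42.3], [-62.4, 42.4], [-62.6, -41.3], [-113.1, -41.4]] [-87.74447009   0.50473795]
grip [[-94.9, 16.2], [-81.8, 16.2], [-81.1, -18.8], [-95.2, -17.3]] [-88.23238277  -0.92932643]
pointer ang 57.558509291322274
```

View pics/w23z.png

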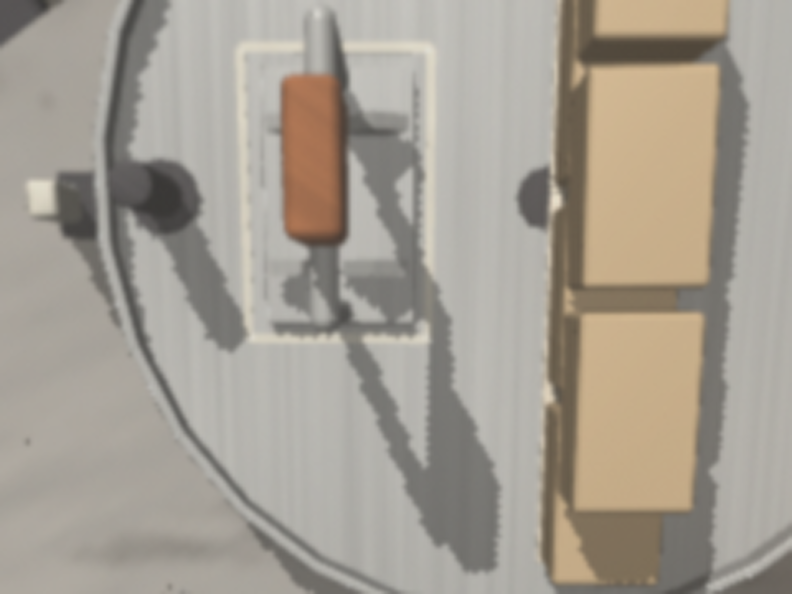

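View pics/s23.png

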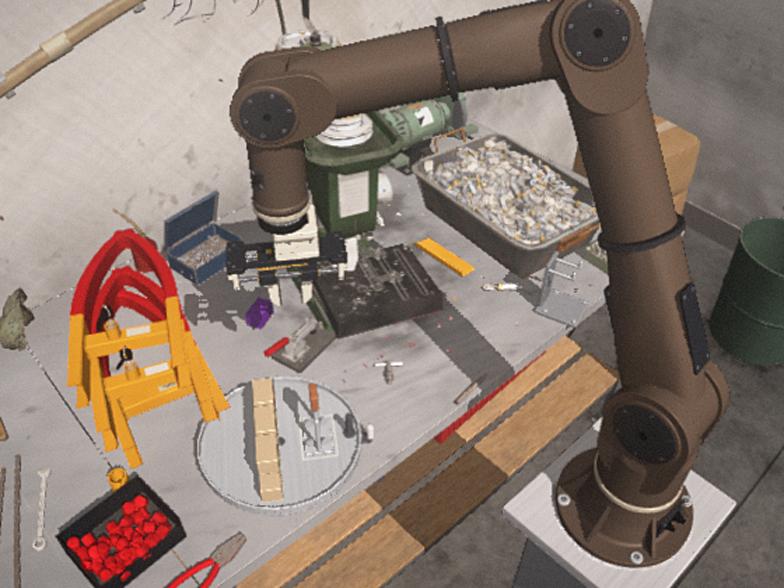

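```bash
python3 - <<'E'
from h import *
stat(); save('top','t24',scale=1.4)
E
```

```text
t 47.62 p [0.5585 0.2803 0.4599] psi 147.26 zax [-2.e-04 -0.e+00 -1.e+00] F [-0.6 -0.1 -0.4] w 33.8 q [-0.05  0.51 -0.79  1.44  0.37  1.34  0.14]
```

View pics/t24.png

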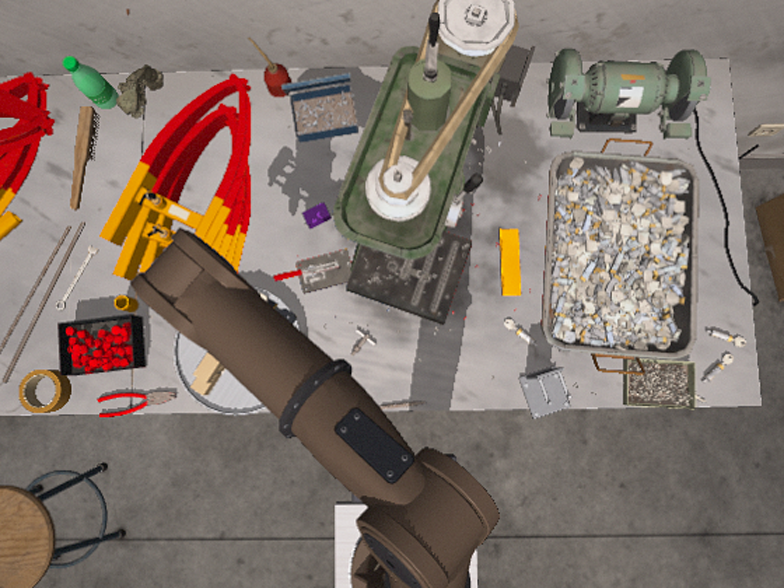

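The top view shows no loose bricks left on the bench, the purple block untouched at (317,215) and the hook stand empty at (545,390). The arm is clear of everything, so I'm handing in.

```bash
python3 - <<'E'
from cell import arm
print(arm.sign_off())
E
```

```text
the job is handed in; nothing more can be done
None
```

The job is finished and handed in at about 48 s of the 210 s allowed; sign-off returned no verdict.

**What I did:** I pinched the post and led the turntable round to the pointer. I then laid all the loose firebricks I could find, three of them, over the three joints as a full second course. Last, I lifted the cradle off its hook, stood it in the marked rectangle and raised the arm clear.

**Last checks (wrist camera):**

| Item | Reading | Limit |
|---|---|---|
| Turntable against pointer | about 0.01 rad off | 0.07 rad |
| Brick positions | within about 1 mm of their slots | 10 mm |
| Cradle foot | about 2 mm from the rectangle's centre, visibly square and upright | 18 mm |

- **Brick count:** the top and scene views showed no further bricks. The space under the drill press head is the only part of the bench I could not see directly from above.
- **Cradle placing:** pressing it down peaked at 26 N on the wrist before I eased off and opened the fingers. That is below the limits.
- **Yellow stand:** its legs appeared to overhang the turntable, but the wall turned past them with no extra force.
- **Disagreements:** the two-view height of the cradle grip came out about 4 mm lower than the description implied, so I set the final height by touch. No check failed.

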